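# Clamp a bearing block in the cam fixture

## Task

The raw aluminium bearing block has to be reamed: lift it out of its slot in the wooden rack by its two narrow sides, stand it on the bench, take a fresh grip across its broad faces and stand it in the dark grey cam fixture, square on the base plate with one broad face back against the low fence. Then swing the cam lever just far enough to take up the gap and hold the block snugly between the cam and the tall end stop, without forcing it any tighter, and let go. Leave the two painted blocks in the rack.

Things in the scene. Friction and masses are not known exactly. Their poses are not given: they have to be found in the camera images.
- raw_block_center (a point): Centre, half-way up, of the bare-aluminium bearing block (loose, about 0.4 kg): 32 mm thick along x, 54 mm wide along y, 90 mm tall along z. A 28 mm bore with a brass bush runs along x through the centre, open in the two broad 54 x 90 faces. Same either way round. Starts upright in one of the rack's three slots. The bench is bare round x 0.46, y 0.03 m; carry it over the 80 mm high vice beside that.
- blue_block_center (a point): Centre of the blue-painted block, same size, loose in another slot of the rack: leave it there.
- green_block_center (a point): Centre of the green-painted block, same size, loose in another slot of the rack: leave it there.
- rack: Fixed wooden rack 92 x 170 mm, origin under its middle. Slots side by side along its y, 46 mm apart, floor 14 mm above the bench, with dividers 54 mm high: a block's broad faces have no room for fingers there. Only its narrow sides (facing along the rack's x, 54 mm apart) are open, above a 7 mm lip at the foot. Lift straight up 100 mm to clear it.
- fixture_seat (a point): Cam fixture bolted to the bench: point on top of its dark base plate (16 mm above the bench) in the middle of a seated block's footprint, z up. A seated block stands with its broad faces normal to this x, its centre 45 mm straight above this point. Seen from here the plate reaches x -50 to +50 mm, y -60 to +130 mm.
- fixture: The same fixture, origin on the bench under fixture_seat, same axes. Low fence: face at x = +16 mm, 24 mm high above the plate. End stop: face at y = -27 mm, 76 mm high, 40 mm along x. The cam is on the +y side. Stop and cam stand close to the block's narrow sides, so in the fixture only its broad faces can be gripped, above the fence.
- cam_unit: Fixed cam unit; origin on the vertical pivot axis, at the plate's top, 4 mm in x and 47 to 52 mm in y from fixture_seat (set anywhere in that range), axes as the fixture. The cam is a disc of 22 mm radius with a slightly soft red rim, its centre 8 mm off the pivot, 22 to 42 mm above the plate; at lever angle a its edge nearest the block is at pivot y - 22 mm + 8 mm * cos(a).
- cam_lever (a joint): Lever angle a in rad, 0 to 2.9, counter-clockwise from above; starts open at 0 to 0.35. The lever points along the fixture's x turned counter-clockwise by 0.2 + a. It stays where left (friction 0.2 N m). Turning it pushes the block to the end stop; the gap is used up at 1.3 to 1.97 rad, then the handle's drag, some 2.5 N, rises by about 1 N per 0.01 rad: 5 to 12 N is snug.
- lever_handle (a point): Middle of the lever's upright black round handle: 22 mm diameter, 50 mm tall, 80 mm from the pivot axis, its middle 94 mm above the bench, the flat lever bar 25 mm below the middle. It can be held and led round its arc without turning the wrist, or pushed.
Mind the look-alikes: they are no part of the job. What is shaped like the part that bears raw_block_center but red or turquoise is not meant.

How it is judged:
By the outcome, as a careful person would: the job done as asked, in the order asked, and still so for the second after the job is handed in, with the robot touching nothing.
It also fails if it takes over 72 s, if anything falls off the work surface, if the arm or the gripper's body presses on something with over 40 N, if the wrist force passes 120 N, or if a joint passes its speed limit or range.

## Robot

A 6-joint arm with a two-finger parallel gripper is mounted at the origin on a cart in front of the work surface, level with it; the furniture and walls round the work are solid. World frame = base frame: x ahead of the robot, y to its left, z up, the work surface at z = 0. Lengths are in mm, angles in rad, forces in N, time in s.
With the tool pointing down it reaches from about 350 to 775 mm from the base axis. Payload 7.3 kg.
Tool frame: the origin (TCP) lies between the finger pads; the fingertips stand tcp_to_tips ahead of it and the grasp point (between the pads) lies 5 mm behind it (tcp_to_tips is the distance from the TCP to the fingertips, in mm); z points along the fingers, x is the direction in which the jaws open and shut, and the axes are right-handed (so a half turn about z gives the same grasp; the last joint's range is limited). The gripper opens to 92 mm and grips with 3 to 60 N. Pads are 19 mm wide; open, the fingers measure 130 mm over their backs; the gripper's body (75 mm by 190 mm) begins 47 mm behind the grasp point.
Start: joints at [-1.305, 0.342, 1.524, -0, 1.275, -0.146], TCP at [210.16, -481.12, 240.741] pointing down, gripper open.
Joint ranges: [-2.53, 2.53], [-0.77, 2.02], [0.04, 2.7], [-1, 4.14], [0.28, 2.66], [-3.11, 3.11]. Speed limits (rad/s): [2.57, 2.57, 3.14, 3.14, 3.14, 3.14].

## Interface

Orientations are given as [roll, pitch, yaw] about the fixed x, y, z axes, in that order (R = Rz(yaw) Ry(pitch) Rx(roll)).
In Python, from plant import * gives the robot as it stands.
- The arm moves only by the tool drive_tool, never from a script. Its argument "deltas" is a list of rows, each an object of numbers: "hand": the gripper's target within -1 to 1 (shut at 1, half-way at 0, fully open at -1); "tx", "ty", "tz": the shift along the tool's x, y, z each as a share of 4 cm, from -1 to 1; "wx", "wy", "wz": the turn, a rotation vector about the tool's x, y, z each as a share of 5 degrees, from -1 to 1. In form: [{"hand": .., "tx": .., "ty": .., "tz": .., "wx": .., "wy": .., "wz": ..}, ...]. A call has 1 to 20 rows; each row shifts and turns the commanded pose from where the row before left it, along the tool's axes as they then stand; what a row does not reach is not made up. A row lasts 1/12 s, in which the tool goes at most 41.7 mm and 7.16 degrees, less where a joint would pass 70% of its speed; a pose out of reach is approached as far as the arm can. A call with a number of a shift or a turn outside -1 to 1 is refused whole. A call with a gripper value outside its range is refused whole. The fingers move at their own pace and stop on an object; the grip force is fixed at half the most. Time passes only in rows, so rows that do not move let the fingers close. It gives the time, the measured TCP pose, the force and the opening at its end, in the units of the state.
- get_obs(): the state, without advancing time (a new reading comes with each control period).
- capture(name): name is "side" or "top"; returns the picture (420x560x3 uint8, red, green, blue); there is no depth.
- camera_model(name): a dict with "fx", "fy", "cx", "cy" (pixels), "rvec" (rotation vector, rad) and "tvec" (3), from world to camera coordinates, as OpenCV has them. Camera axes: x right, y down, z forward; pixel columns grow to the right and rows downward; lengths in mm; the calibration is good to about 2 mm. A picture is of the moment at which its call begins. camera_model takes no time and is no camera call.
- close_job(): hands the job in, once; it reports no verdict.
The state is a dict: "time": time; "joint_positions": joint angles; "dq": joint speeds; "tau": joint torques, N m; "tool_pos": TCP position; "tcp_rot": TCP orientation; "contact_force": force on the tool from outside, world axes, zero at the start; "moment": the same for the moment, N m; "grip_width": finger opening in mm.
Only numpy, scipy, OpenCV 4.12 (cv2) and the standard library are available. Lean on these libraries where they do the work, as an engineer would, in place of code of your own. Each camera call takes 0.05 s, during which the arm holds its last target.

## Working session

There is one attempt and no reset: what is moved stays moved. The work goes in short steps, Python scripts to look and compute and a tool call to move; the robot and the scene stay as the last step left them, time stands still between calls to the robot, and variables do not carry over. Pictures are saved under pics/ and viewed, and the job is handed in when it is done.

Besides the shell and the picture viewer there is one more tool, called after "Emit:" as name(argument=value, ...), one argument or row to a line, values as JSON. drive_tool: Moves the arm, as the interface text tells. Its arguments: {"type":"object","properties":{"deltas":{"type":"array","items":{"type":"object","properties":{"hand":{"type":"number"},"tx":{"type":"number"},"ty":{"type":"number"},"tz":{"type":"number"},"wx":{"type":"number"},"wy":{"type":"number"},"wz":{"type":"number"}}}}},"required":["deltas"]}

```bash
ls; mkdir -p pics; python3 - <<'E'
from plant import *
import cv2
print(get_obs())
for n in("side","top"):
    im=capture(n); cv2.imwrite(f"pics/{n}0.png",cv2.cvtColor(im,cv2.COLOR_RGB2BGR)); print(n,camera_model(n))
E
```

```text
pics
{'time': 0.0, 'joint_positions': array([-1.30499650e+00,  3.42721187e-01,  1.52505776e+00,  7.46704219e-06,
        1.27540435e+00, -1.45992547e-01]), 'dq': array([-1.87624707e-03, -4.58409099e-04,  1.00261922e-04,  2.74943768e-04,
        9.50246323e-05, -8.79253735e-04]), 'tau': array([ 1.27474144e-03, -4.31235838e+01, -2.44222194e+01,  7.17946119e-02,
        5.58925141e-02, -1.27024468e-04]), 'tool_pos': array([ 210.05074117, -480.70515204,  240.03153196]), 'tcp_rot': array([-3.14135419e+00,  1.57268336e-03, -1.15900594e+00]), 'contact_force': array([ 0.52387958, -0.7495564 ,  0.01166081]), 'moment': array([-0.03752947,  0.00288756,  0.04813115]), 'grip_width': 91.57488390868386}
side {'fx': 436.4763536065029, 'fy': 436.4763536065029, 'cx': 288.03780026171665, 'cy': 211.1684307977072, 'rvec': array([ 0.2348673 , -2.78573249,  1.26652407]), 'tvec': array([ 523.22306334,  167.65205185, 1237.13181963])}
top {'fx': 493.9356717067428, 'fy': 493.9356717067428, 'cx': 283.7710011655983, 'cy': 206.20595627004977, 'rvec': array([ 2.20834188, -2.19187241,  0.07736595]), 'tvec': array([ -82.57597123,  525.77091687, 1458.4877396 ])}
```

View pics/side0.png

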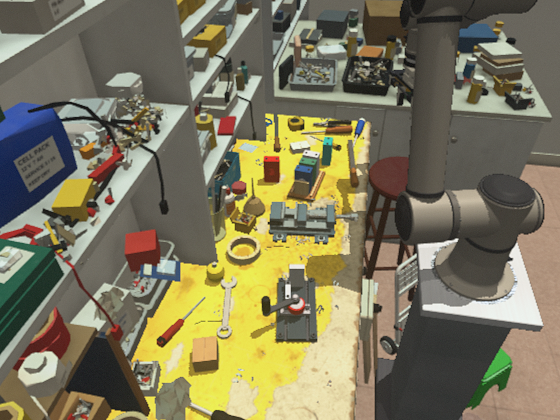

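View pics/top0.png

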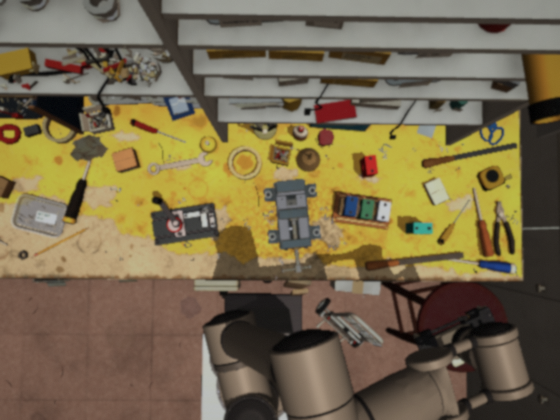

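```bash
python3 - <<'E'
import cv2
a=cv2.imread("pics/top0.png")
print(a.shape)
cv2.imwrite("pics/top0z.png",cv2.resize(a[100:330,190:440],None,fx=3,fy=2.6,interpolation=cv2.INTER_CUBIC))
a=cv2.imread("pics/side0.png")
cv2.imwrite("pics/side0z.png",cv2.resize(a[80:330,180:450],None,fx=2.9,fy=2.4,interpolation=cv2.INTER_CUBIC))
E
```

```text
(420, 560, 3)
```

```bash
python3 - <<'E'
import cv2
a=cv2.imread("pics/top0.png")
b=cv2.resize(a[175:245,320:440],None,fx=6,fy=6,interpolation=cv2.INTER_CUBIC)
cv2.imwrite("pics/rack_t.png",b)
b=cv2.resize(a[185:255,140:230],None,fx=8,fy=8,interpolation=cv2.INTER_CUBIC)
cv2.imwrite("pics/fix_t.png",b)
a=cv2.imread("pics/side0.png")
b=cv2.resize(a[130:215,250:345],None,fx=7,fy=7,interpolation=cv2.INTER_CUBIC)
cv2.imwrite("pics/rack_s.png",b)
b=cv2.resize(a[255:350,250:330],None,fx=6,fy=6,interpolation=cv2.INTER_CUBIC)
cv2.imwrite("pics/fix_s.png",b)
E
```

```text
(no output)
```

View pics/rack_t.png

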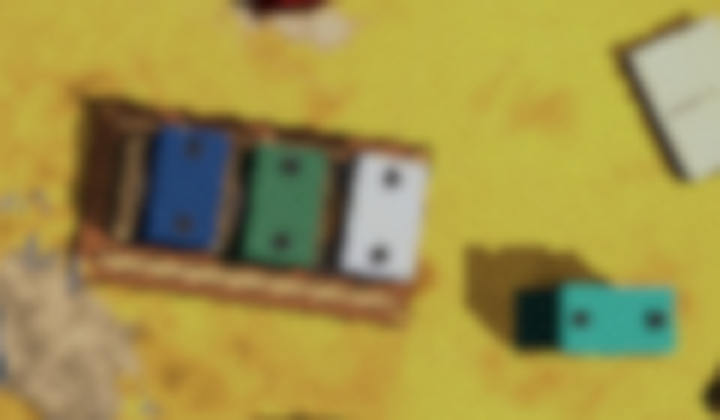

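View pics/fix_t.png

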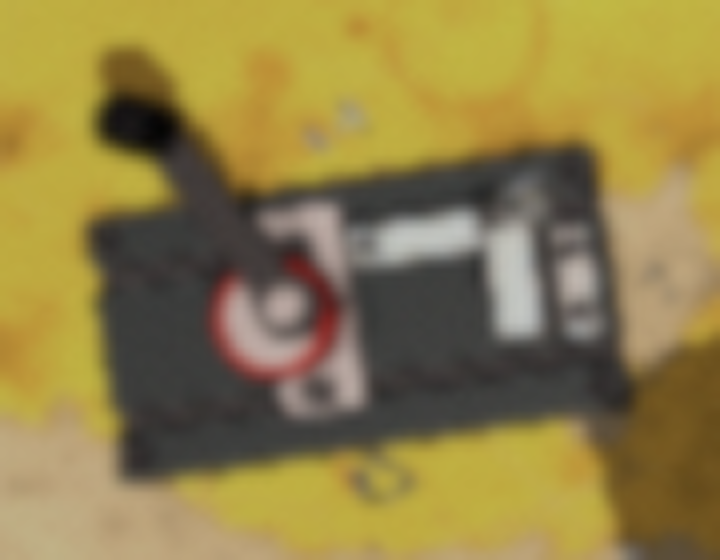

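View pics/rack_s.png

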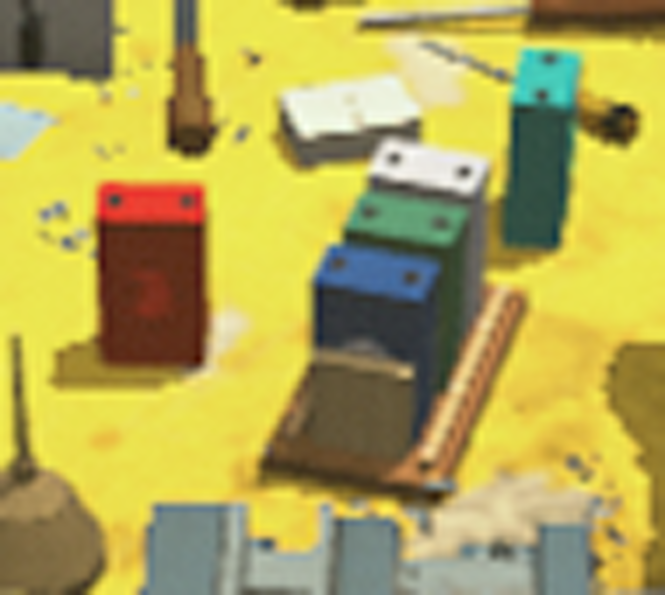

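View pics/fix_s.png

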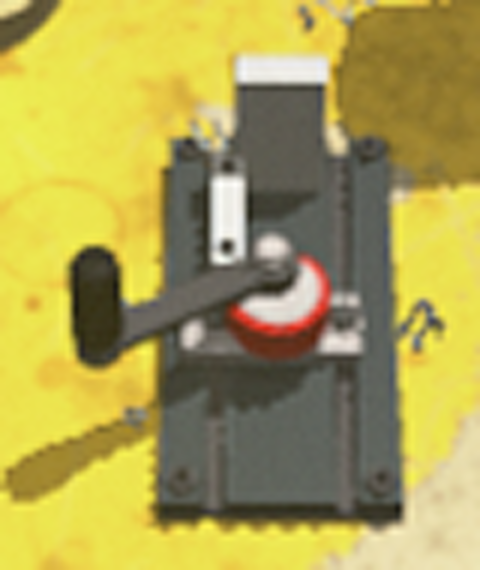

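```bash
cat > h.py <<'E'
import cv2,numpy as np
from plant import *
def cast(n,px,z):
    m=camera_model(n);R=cv2.Rodrigues(np.array(m['rvec']))[0];t=np.array(m['tvec'])
    px=np.atleast_2d(px).astype(float)
    d=np.c_[(px[:,0]-m['cx'])/m['fx'],(px[:,1]-m['cy'])/m['fy'],np.ones(len(px))]@R
    c=-R.T@t
    return c+d*((z-c[2])/d[:,2])[:,None]
def proj(n,P):
    m=camera_model(n)
    return cv2.projectPoints(np.float64(P).reshape(-1,3),np.array(m['rvec']),np.array(m['tvec']),np.array([[m['fx'],0,m['cx']],[0,m['fy'],m['cy']],[0,0,1.]]),None)[0].reshape(-1,2)
def blob(im,mask,roi,n,z,up=6,minpx=4):
    """largest contour in roi (x0,y0,x1,y1); mask fn of hsv float; upsampled; returns world minAreaRect"""
    x0,y0,x1,y1=roi
    c=cv2.resize(im[y0:y1,x0:x1],None,fx=up,fy=up,interpolation=cv2.INTER_CUBIC)
    h=cv2.cvtColor(c,cv2.COLOR_BGR2HSV).astype(int)
    mk=mask(h[...,0],h[...,1],h[...,2]).astype(np.uint8)*255
    cs=cv2.findContours(mk,cv2.RETR_EXTERNAL,cv2.CHAIN_APPROX_NONE)[0]
    k=max(cs,key=cv2.contourArea)[:,0,:].astype(float)
    k=(k+.5)/up-.5+[x0,y0]
    w=cast(n,k,z)[:,:2]
    r=cv2.minAreaRect(w.astype(np.float32))
    return r,k.mean(0),w
E
python3 - <<'E'
from h import *
T=cv2.imread("pics/top0.png");S=cv2.imread("pics/side0.png")
W=lambda h,s,v:(s<70)&(v>125)
print('camera centres',[ (-cv2.Rodrigues(np.array(camera_model(n)['rvec']))[0].T@camera_model(n)['tvec']).round() for n in('top','side')])
print('raw top',blob(T,W,(374,195,396,228),'top',104)[:2])
print('blue top',blob(T,lambda h,s,v:(h>100)&(h<125)&(s>110)&(v>60),(340,190,362,222),'top',104)[:2])
print('green top',blob(T,lambda h,s,v:(h>55)&(h<95)&(s>70)&(v>60),(358,195,378,222),'top',104)[:2])
print('raw side',blob(S,lambda h,s,v:(s<60)&(v>170),(302,148,322,160),'side',104)[:2])
print('blue side',blob(S,lambda h,s,v:(h>100)&(h<125)&(s>110)&(v>110),(293,163,315,175),'side',104)[:2])
print('green side',blob(S,lambda h,s,v:(h>55)&(h<95)&(s>70)&(v>85),(297,156,320,168),'side',104)[:2])
D=lambda h,s,v:(v<90)&(s<90)
r,_,w=blob(T,D,(148,200,222,250),'top',16);print('plate top',r)
print('stop T',blob(T,W,(199,212,210,229),'top',92)[:2])
print('stop S',blob(S,lambda h,s,v:(s<50)&(v>170),(286,262,306,271),'side',92)[:2])
print('fence T',blob(T,W,(187,209,202,219),'top',40)[:2])
print('fence S',blob(S,lambda h,s,v:(s<60)&(v>150),(283,281,293,300),'side',40)[:2])
rr=lambda h,s,v:((h<8)|(h>172))&(s>120)
print('rim T',blob(T,rr,(164,215,185,235),'top',58)[:2])
print('rim S',blob(S,rr,(285,295,308,317),'side',58)[:2])
bl=lambda h,s,v:(v<40)
print('handle T',blob(T,bl,(150,195,163,206),'top',119)[:2])
E
```

```text
camera centres [array([ 444.,  -58., 1487.]), array([375., 898., 941.])]
raw top (((510.79510498046875, -358.69677734375), (33.95531463623047, 57.79389190673828), 80.74385833740234), array([383.76278409, 210.60558712]))
blue top (((523.837646484375, -264.2786865234375), (31.84086036682129, 53.90678024291992), 81.1993179321289), array([350.27556237, 205.88445808]))
green top (((515.5358276367188, -310.23895263671875), (32.62710189819336, 53.40961456298828), 82.45679473876953), array([366.66544477, 208.82820137]))
raw side (((512.721435546875, -359.1676025390625), (35.54520797729492, 56.10298156738281), 78.09819030761719), array([310.69590643, 153.26169591]))
blue side (((524.4041748046875, -266.5025329589844), (33.39842987060547, 52.51230239868164), 82.00308227539062), array([303.40189873, 168.46800281]))
green side (((516.1552734375, -311.29241943359375), (34.777626037597656, 53.52773666381836), 82.71989440917969), array([307.74786325, 161.03490028]))
plate top ((487.61053466796875, 216.95632934570312), (133.01695251464844, 189.85275268554688), 7.174388885498047)
stop T (((484.429779
[... 319 characters left out ...]
998047), (44.448463439941406, 20.78302001953125), 86.08023834228516), array([194.58733333, 214.74      ]))
fence S (((499.29913330078125, 191.00961303710938), (14.910791397094727, 49.52970886230469), 9.590980529785156), array([287.50221239, 291.        ]))
rim T (((472.60919189453125, 223.9761199951172), (41.21285629272461, 16.333024978637695), 9.298186302185059), array([178.94649123, 223.27982456]))
rim S (((462.32757568359375, 246.04782104492188), (46.02171325683594, 34.38711929321289), 50.93574142456055), array([298.49568966, 306.08668582]))
handle T (((534.5201416015625, 272.50408935546875), (24.347978591918945, 14.03134536743164), 73.33150482177734), array([157.31538462, 200.26538462]))
```

```bash
cat > fx.py <<'E'
from h import *
T=cv2.imread("pics/top0.png");S=cv2.imread("pics/side0.png")
def edge(im,n,z,P,Q,chan,half=14):
    """P,Q world xy guess segment; scan along its normal, find strongest gradient subpixel; print per sample offsets"""
    P=np.array(P,float);Q=np.array(Q,float);u=(Q-P)/np.linalg.norm(Q-P);nn=np.array([-u[1],u[0]])
    out=[]
    s=np.arange(-half,half+.01,.5)
    for f in np.linspace(0.05,.95,15):
        w=P+f*(Q-P)+s[:,None]*nn
        px=proj(n,np.c_[w,np.full(len(w),z)]).astype(np.float32)
        v=cv2.remap(im,px[:,0].reshape(1,-1),px[:,1].reshape(1,-1),cv2.INTER_LINEAR)[0].astype(float)
        v=cv2.GaussianBlur(chan(v).reshape(1,-1),(0,0),2)[0]
        g=np.abs(np.gradient(v)); i=g[2:-2].argmax()+2
        out.append(w[i])
    out=np.array(out,np.float32)
    l=cv2.fitLine(out,cv2.DIST_HUBER,0,.01,.01).ravel()
    d=(out-l[2:])@np.array([-l[1],l[0]])
    ok=abs(d)<2.5
    l=cv2.fitLine(out[ok],cv2.DIST_L2,0,.01,.01).ravel()
    off=(out[ok]-P)@nn
    return np.degrees(np.arctan2(l[1],l[0])),off.mean(),off.std(),ok.sum()
E
python3 - <<'E'
from fx import *
seat=np.array([478,183.]);yaw=np.radians(8)
R=np.array([[np.cos(yaw),-np.sin(yaw)],[np.sin(yaw),np.cos(yaw)]])
F=lambda x,y:seat+R@np.array([x,y])
sat=lambda v:v.max(1)-v.min(1); lum=lambda v:v.mean(1)
red=lambda v:v[:,2]
for n,im in(('top',T),('side',S)):
    print(n)
    for nm,a,b,z,half in [('x-50',(-50,-50),(-50,125),16,12),('x+50',(50,-50),(50,60),16,12),('y-60',(-40,-60),(40,-60),16,10),('y130',(-40,130),(40,130),16,10),
      ('stopface',(-18,-27),(18,-27),92,6),('stopL',(-20,-39),(-20,-29),92,6),('stopR',(20,-39),(20,-29),92,6),('fenceface',(16,-15),(16,20),40,5)]:
        print(nm,*[np.round(q,2) for q in edge(im,n,z,F(*a),F(*b),red,half)])
E
```

```text
top
x-50 -81.05 1.23 0.91 15
x+50 -80.23 -0.2 1.05 15
y-60 9.31 -1.62 0.76 13
y130 9.99 -2.0 1.21 15
stopface 7.65 -0.54 0.52 14
stopL -85.98 0.17 0.24 15
stopR -69.69 0.9 0.71 15
fenceface -80.54 1.67 0.57 15
side
x-50 -80.94 0.5 1.07 14
x+50 -80.14 -1.95 0.96 10
y-60 -7.92 2.9 5.66 5
y130 8.54 7.83 0.3 15
stopface 9.19 0.3 0.24 15
stopL -83.78 2.77 0.31 15
stopR -78.76 1.89 0.21 14
fenceface -80.77 1.2 0.24 15
```

```bash
python3 - <<'E'
from fx import *
seat=np.array([478,183.]);yaw=np.radians(9.3)
R=np.array([[np.cos(yaw),-np.sin(yaw)],[np.sin(yaw),np.cos(yaw)]])
F=lambda x,y:seat+R@np.array([x,y])
red=lambda v:v[:,2]
for n,im in(('top',T),('side',S)):
    print(n)
    for nm,a,b,z,half in [('x-50',(-50,-50),(-50,125),16,12),('x+50',(50,-50),(50,60),16,12),('y-60',(-40,-60),(40,-60),16,10),('y130',(-40,130),(40,130),16,7),
      ('stopface',(-18,-27),(18,-27),92,6),('stopL',(-20,-39),(-20,-29),92,6),('stopR',(20,-39),(20,-29),92,6),('fenceface',(16,-15),(16,20),40,5)]:
        print(nm,*[np.round(q,2) for q in edge(im,n,z,F(*a),F(*b),red,half)])
# pivot knob & handle
G=cv2.resize(T[185:255,140:230],None,fx=8,fy=8,interpolation=cv2.INTER_CUBIC)
print('knob T (288,302):',cast('top',[[140+288/8-.5,185+302/8-.5]],75))
for z in (69,119):print('handle',z,cast('top',[[140+125/8-.5,185+120/8-.5]],z))
print('exp pivot',F(4,49.5))
S_h=[250+97/6,255+262/6]
print('handle top S',cast('side',[S_h],119), 'mid', cast('side',[[250+97/6,255+307/6]],94))
E
```

```text
top
x-50 -81.07 0.37 0.59 15
x+50 -80.12 -0.37 0.59 15
y-60 9.38 -1.71 0.7 14
y130 9.7 -1.93 0.83 15
stopface 7.22 -0.57 0.78 14
stopL -84.69 1.03 0.29 15
stopR -69.71 1.67 0.62 15
fenceface -80.43 1.6 0.42 15
side
x-50 -80.87 -0.36 0.55 14
x+50 -80.24 -1.9 0.58 10
y-60 9.9 -1.2 0.68 5
y130 8.57 0.23 0.72 11
stopface 9.3 0.5 0.0 15
stopL -83.1 3.53 0.29 15
stopR -80.7 2.5 0.0 13
fenceface -80.7 1.0 0.0 15
knob T (288,302): [[474.83262939 230.29433364  75.        ]]
handle 69 [[539.70629224 290.98230528  69.        ]]
handle 119 [[536.33450554 278.68837174 119.        ]]
exp pivot [473.94803372 232.49577325]
handle top S [[533.64584606 283.84043241 119.        ]] mid [[533.96962761 286.6206996   94.        ]]
```

```bash
cat >> h.py <<'E'
from scipy.spatial.transform import Rotation as Ro
def rel(xyz,yawdeg):
    """tool-axis shift in rows of 40 mm, turn in rows of 5 deg, from the measured pose"""
    o=get_obs();R=Ro.from_euler('xyz',o['tcp_rot']);G=Ro.from_euler('xyz',[np.pi,0,np.radians(yawdeg)])
    print('t',round(o['time'],2),'pos',o['tool_pos'].round(1),'rot',np.degrees(o['tcp_rot']).round(2),'F',o['contact_force'].round(1),'w',round(o['grip_width'],1),'q6',round(o['joint_positions'][5],2))
    print('shift rows',(R.inv().apply(np.array(xyz)-o['tool_pos'])/40).round(3),'turn rows',np.degrees((R.inv()*G).as_rotvec()/5).round(3))
E
python3 - <<'E'
import plant
print([n for n in dir(plant) if not n.startswith('__')], getattr(plant,'tcp_to_tips',None))
from h import *
rel([511.5,-358.5,210],-8)
E
```

```text
['Unreachable', 'camera_model', 'capture', 'close_job', 'get_obs', 'tcp_to_tips'] 14.0
t 0.1 pos [ 210.1 -480.8  240.1] rot [-1.7999e+02  8.0000e-02 -6.6410e+01] F [-0.6  0.1  0.1] w 91.7 q6 -0.15
shift rows [ 0.217 -8.129  0.754] turn rows [-1.0000e-02  1.3000e-02 -1.1681e+01]
```

Emit:
drive_tool(
  deltas=[
    {"hand": -1,"tx": 0.018,"ty": -0.677,"tz": 0.063},
    {"hand": -1,"tx": 0.018,"ty": -0.677,"tz": 0.063},
    {"hand": -1,"tx": 0.018,"ty": -0.677,"tz": 0.063},
    {"hand": -1,"tx": 0.018,"ty": -0.677,"tz": 0.063},
    {"hand": -1,"tx": 0.018,"ty": -0.677,"tz": 0.063},
    {"hand": -1,"tx": 0.018,"ty": -0.677,"tz": 0.063},
    {"hand": -1,"tx": 0.018,"ty": -0.677,"tz": 0.063},
    {"hand": -1,"tx": 0.018,"ty": -0.677,"tz": 0.063},
    {"hand": -1,"tx": 0.018,"ty": -0.677,"tz": 0.063},
    {"hand": -1,"tx": 0.018,"ty": -0.677,"tz": 0.063},
    {"hand": -1,"tx": 0.018,"ty": -0.677,"tz": 0.063},
    {"hand": -1,"tx": 0.018,"ty": -0.677,"tz": 0.063},
  ],
)

```text
invalid input
```

Emit:
drive_tool(
  deltas=[
    {"hand": -1,"wz": -0.973},
    {"hand": -1,"wz": -0.973},
    {"hand": -1,"wz": -0.973},
    {"hand": -1,"wz": -0.973},
    {"hand": -1,"wz": -0.973},
    {"hand": -1,"wz": -0.973},
    {"hand": -1,"wz": -0.973},
    {"hand": -1,"wz": -0.973},
    {"hand": -1,"wz": -0.973},
    {"hand": -1,"wz": -0.973},
    {"hand": -1,"wz": -0.973},
    {"hand": -1,"wz": -0.973},
    {"hand": -1},
  ],
)

```text
invalid input
```

```bash
python3 - <<'E'
from h import *
rel([511.5,-358.5,76],-8)
im=cv2.cvtColor(capture('side'),cv2.COLOR_RGB2BGR)
print(proj('side',[[511.5,-358.5,104]]))
cv2.imwrite('pics/s1.png',cv2.resize(im[90:210,220:380],None,fx=5,fy=5,interpolation=cv2.INTER_CUBIC))
E
```

```text
t 0.1 pos [ 210.1 -480.8  240.1] rot [-1.7999e+02  8.0000e-02 -6.6410e+01] F [-0.6  0.1  0.1] w 91.7 q6 -0.15
shift rows [ 0.221 -8.128  4.104] turn rows [-1.0000e-02  1.3000e-02 -1.1681e+01]
[[311.07669723 153.36067325]]
```

View pics/s1.png

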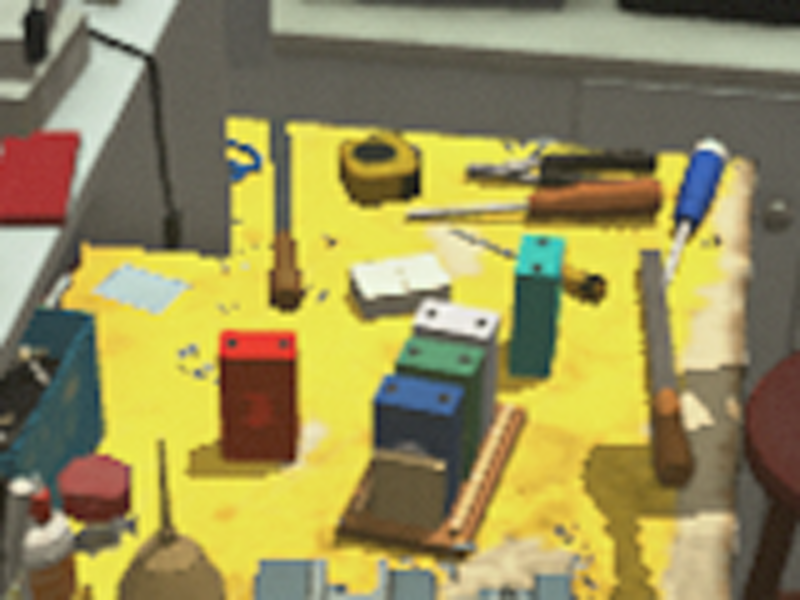

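Emit:
drive_tool(
  deltas=[
    {"hand": -1,"tx": 0.02,"ty": -0.68,"tz": 0.06,"wx": 0,"wy": 0,"wz": 0},
    {"hand": -1,"tx": 0.02,"ty": -0.68,"tz": 0.06,"wx": 0,"wy": 0,"wz": 0},
    {"hand": -1,"tx": 0.02,"ty": -0.68,"tz": 0.06,"wx": 0,"wy": 0,"wz": 0},
    {"hand": -1,"tx": 0.02,"ty": -0.68,"tz": 0.06,"wx": 0,"wy": 0,"wz": 0},
    {"hand": -1,"tx": 0.02,"ty": -0.68,"tz": 0.06,"wx": 0,"wy": 0,"wz": 0},
    {"hand": -1,"tx": 0.02,"ty": -0.68,"tz": 0.06,"wx": 0,"wy": 0,"wz": 0},
    {"hand": -1,"tx": 0.02,"ty": -0.68,"tz": 0.06,"wx": 0,"wy": 0,"wz": 0},
    {"hand": -1,"tx": 0.02,"ty": -0.68,"tz": 0.06,"wx": 0,"wy": 0,"wz": 0},
    {"hand": -1,"tx": 0.02,"ty": -0.68,"tz": 0.06,"wx": 0,"wy": 0,"wz": 0},
    {"hand": -1,"tx": 0.02,"ty": -0.68,"tz": 0.06,"wx": 0,"wy": 0,"wz": 0},
    {"hand": -1,"tx": 0.02,"ty": -0.68,"tz": 0.06,"wx": 0,"wy": 0,"wz": 0},
    {"hand": -1,"tx": 0.02,"ty": -0.68,"tz": 0.06,"wx": 0,"wy": 0,"wz": 0},
  ],
)

```text
time: 1.15
tool_pos: [514.2, -358.5, 211.4]
tcp_rot: [3.141, 0.001, -1.159]
contact_force: [0.2, -0.7, -0.0]
grip_width: 91.8
```

Emit:
drive_tool(
  deltas=[
    {"hand": -1,"tx": 0,"ty": 0,"tz": 0,"wx": 0,"wy": 0,"wz": -0.973},
    {"hand": -1,"tx": 0,"ty": 0,"tz": 0,"wx": 0,"wy": 0,"wz": -0.973},
    {"hand": -1,"tx": 0,"ty": 0,"tz": 0,"wx": 0,"wy": 0,"wz": -0.973},
    {"hand": -1,"tx": 0,"ty": 0,"tz": 0,"wx": 0,"wy": 0,"wz": -0.973},
    {"hand": -1,"tx": 0,"ty": 0,"tz": 0,"wx": 0,"wy": 0,"wz": -0.973},
    {"hand": -1,"tx": 0,"ty": 0,"tz": 0,"wx": 0,"wy": 0,"wz": -0.973},
    {"hand": -1,"tx": 0,"ty": 0,"tz": 0,"wx": 0,"wy": 0,"wz": -0.973},
    {"hand": -1,"tx": 0,"ty": 0,"tz": 0,"wx": 0,"wy": 0,"wz": -0.973},
    {"hand": -1,"tx": 0,"ty": 0,"tz": 0,"wx": 0,"wy": 0,"wz": -0.973},
    {"hand": -1,"tx": 0,"ty": 0,"tz": 0,"wx": 0,"wy": 0,"wz": -0.973},
    {"hand": -1,"tx": 0,"ty": 0,"tz": 0,"wx": 0,"wy": 0,"wz": -0.973},
    {"hand": -1,"tx": 0,"ty": 0,"tz": 0,"wx": 0,"wy": 0,"wz": -0.973},
    {"hand": -1,"tx": 0,"ty": 0,"tz": 0,"wx": 0,"wy": 0,"wz": 0},
  ],
)

```text
time: 2.23
tool_pos: [513.0, -359.1, 211.5]
tcp_rot: [-3.141, 0.001, -0.137]
contact_force: [-0.1, -0.2, -0.0]
grip_width: 91.6
```

```bash
python3 - <<'E'
from h import *
rel([511.5,-358.5,76],-8)
E
```

```text
t 2.23 pos [ 513.  -359.1  211.5] rot [-1.7998e+02  4.0000e-02 -7.8500e+00] F [-0.1 -0.2 -0. ] w 91.6 q6 -0.6
shift rows [-0.037 -0.009  3.388] turn rows [-0.005  0.008  0.029]
```

Emit:
drive_tool(
  deltas=[
    {"hand": -1,"tx": -0.037,"ty": -0.01,"tz": 0.6,"wx": 0,"wy": 0,"wz": 0},
    {"hand": -1,"tx": 0,"ty": 0,"tz": 0.7,"wx": 0,"wy": 0,"wz": 0},
    {"hand": -1,"tx": 0,"ty": 0,"tz": 0.7,"wx": 0,"wy": 0,"wz": 0},
    {"hand": -1,"tx": 0,"ty": 0,"tz": 0.5,"wx": 0,"wy": 0,"wz": 0},
    {"hand": -1,"tx": 0,"ty": 0,"tz": 0.4,"wx": 0,"wy": 0,"wz": 0},
    {"hand": -1,"tx": 0,"ty": 0,"tz": 0.3,"wx": 0,"wy": 0,"wz": 0},
    {"hand": -1,"tx": 0,"ty": 0,"tz": 0.19,"wx": 0,"wy": 0,"wz": 0},
    {"hand": -1,"tx": 0,"ty": 0,"tz": 0,"wx": 0,"wy": 0,"wz": 0},
  ],
)

```text
time: 2.9
tool_pos: [511.1, -358.2, 74.7]
tcp_rot: [-3.14, 0.002, -0.141]
contact_force: [-0.6, -0.2, -0.7]
grip_width: 91.7
```

Emit:
drive_tool(
  deltas=[
    {"hand": 1,"tx": 0,"ty": 0,"tz": 0,"wx": 0,"wy": 0,"wz": 0},
    {"hand": 1,"tx": 0,"ty": 0,"tz": 0,"wx": 0,"wy": 0,"wz": 0},
    {"hand": 1,"tx": 0,"ty": 0,"tz": 0,"wx": 0,"wy": 0,"wz": 0},
    {"hand": 1,"tx": 0,"ty": 0,"tz": 0,"wx": 0,"wy": 0,"wz": 0},
    {"hand": 1,"tx": 0,"ty": 0,"tz": 0,"wx": 0,"wy": 0,"wz": 0},
    {"hand": 1,"tx": 0,"ty": 0,"tz": 0,"wx": 0,"wy": 0,"wz": 0},
    {"hand": 1,"tx": 0,"ty": 0,"tz": 0,"wx": 0,"wy": 0,"wz": 0},
    {"hand": 1,"tx": 0,"ty": 0,"tz": 0,"wx": 0,"wy": 0,"wz": 0},
    {"hand": 1,"tx": 0,"ty": 0,"tz": 0,"wx": 0,"wy": 0,"wz": 0},
    {"hand": 1,"tx": 0,"ty": 0,"tz": 0,"wx": 0,"wy": 0,"wz": 0},
  ],
)

```text
time: 3.73
tool_pos: [512.2, -358.9, 76.8]
tcp_rot: [3.141, -0.001, -0.14]
contact_force: [1.9, 0.6, 3.9]
grip_width: 53.9
```

```bash
python3 - <<'E'
from h import *
rel([511.5,-358.5,76],-8)
E
```

```text
t 3.73 pos [ 512.2 -358.9   76.8] rot [ 1.7996e+02 -8.0000e-02 -8.0200e+00] F [1.9 0.6 3.9] w 53.9 q6 -0.59
shift rows [-0.019 -0.008  0.021] turn rows [ 0.008 -0.015 -0.005]
```

Emit:
drive_tool(
  deltas=[
    {"hand": 1,"tx": 0,"ty": 0,"tz": -0.2,"wx": 0,"wy": 0,"wz": 0},
    {"hand": 1,"tx": 0,"ty": 0,"tz": -0.3,"wx": 0,"wy": 0,"wz": 0},
    {"hand": 1,"tx": 0,"ty": 0,"tz": -0.4,"wx": 0,"wy": 0,"wz": 0},
    {"hand": 1,"tx": 0,"ty": 0,"tz": -0.5,"wx": 0,"wy": 0,"wz": 0},
    {"hand": 1,"tx": 0,"ty": 0,"tz": -0.5,"wx": 0,"wy": 0,"wz": 0},
    {"hand": 1,"tx": 0,"ty": 0,"tz": -0.5,"wx": 0,"wy": 0,"wz": 0},
    {"hand": 1,"tx": 0,"ty": 0,"tz": -0.5,"wx": 0,"wy": 0,"wz": 0},
    {"hand": 1,"tx": 0,"ty": 0,"tz": -0.3,"wx": 0,"wy": 0,"wz": 0},
    {"hand": 1,"tx": 0,"ty": 0,"tz": 0,"wx": 0,"wy": 0,"wz": 0},
  ],
)

```text
time: 4.48
tool_pos: [512.3, -359.4, 208.0]
tcp_rot: [3.139, -0.004, -0.14]
contact_force: [-0.2, -1.1, -3.5]
grip_width: 53.7
```

```bash
python3 - <<'E'
from h import *
rel([460,30,205],-8)
im=cv2.cvtColor(capture('side'),cv2.COLOR_RGB2BGR)
cv2.imwrite('pics/s2.png',cv2.resize(im[90:290,200:380],None,fx=4,fy=3,interpolation=cv2.INTER_CUBIC))
im=cv2.cvtColor(capture('top'),cv2.COLOR_RGB2BGR)
print(proj('top',[[460,30,0]]))
cv2.imwrite('pics/t2.png',im)
E
```

```text
t 4.48 pos [ 512.3 -359.4  208. ] rot [179.83  -0.23  -8.03] F [-0.2 -1.1 -3.5] w 53.7 q6 -0.59
shift rows [-2.655 -9.457  0.036] turn rows [ 0.035 -0.046 -0.006]
[[247.37914995 228.26494737]]
```

View pics/s2.png

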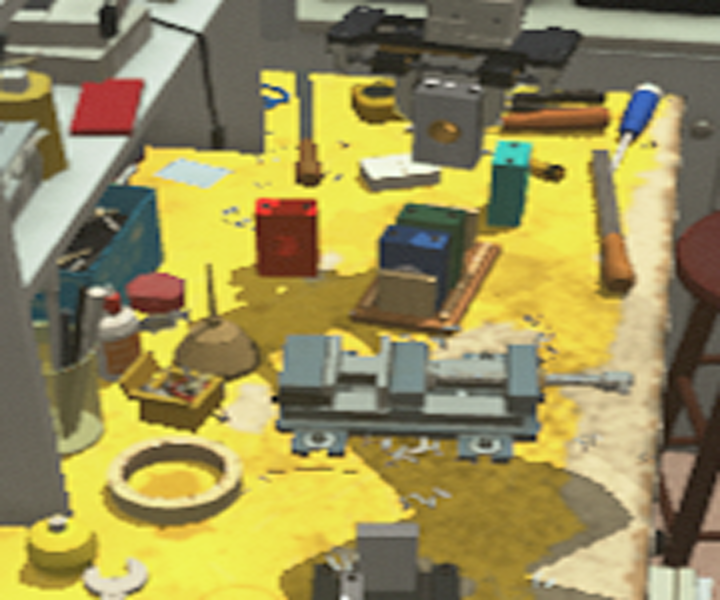

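View pics/t2.png

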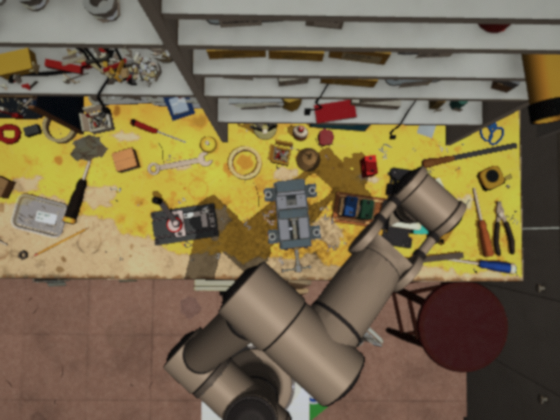

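Emit:
drive_tool(
  deltas=[
    {"hand": 1,"tx": -0.1,"ty": -0.35,"tz": 0,"wx": 0,"wy": 0,"wz": 0},
    {"hand": 1,"tx": -0.19,"ty": -0.68,"tz": 0,"wx": 0,"wy": 0,"wz": 0},
    {"hand": 1,"tx": -0.19,"ty": -0.68,"tz": 0,"wx": 0,"wy": 0,"wz": 0},
    {"hand": 1,"tx": -0.19,"ty": -0.68,"tz": 0,"wx": 0,"wy": 0,"wz": 0},
    {"hand": 1,"tx": -0.19,"ty": -0.68,"tz": 0,"wx": 0,"wy": 0,"wz": 0},
    {"hand": 1,"tx": -0.19,"ty": -0.68,"tz": 0,"wx": 0,"wy": 0,"wz": 0},
    {"hand": 1,"tx": -0.19,"ty": -0.68,"tz": 0,"wx": 0,"wy": 0,"wz": 0},
    {"hand": 1,"tx": -0.19,"ty": -0.68,"tz": 0,"wx": 0,"wy": 0,"wz": 0},
    {"hand": 1,"tx": -0.19,"ty": -0.68,"tz": 0,"wx": 0,"wy": 0,"wz": 0},
    {"hand": 1,"tx": -0.19,"ty": -0.68,"tz": 0,"wx": 0,"wy": 0,"wz": 0},
    {"hand": 1,"tx": -0.19,"ty": -0.68,"tz": 0,"wx": 0,"wy": 0,"wz": 0},
    {"hand": 1,"tx": -0.19,"ty": -0.68,"tz": 0,"wx": 0,"wy": 0,"wz": 0},
    {"hand": 1,"tx": -0.19,"ty": -0.68,"tz": 0,"wx": 0,"wy": 0,"wz": 0},
    {"hand": 1,"tx": -0.19,"ty": -0.68,"tz": 0,"wx": 0,"wy": 0,"wz": 0},
    {"hand": 1,"tx": -0.12,"ty": -0.4,"tz": 0,"wx": 0,"wy": 0,"wz": 0},
  ],
)

```text
time: 5.83
tool_pos: [456.9, 38.6, 203.1]
tcp_rot: [-3.141, 0.004, -0.139]
contact_force: [-0.4, -0.2, -4.0]
grip_width: 54.0
```

Emit:
drive_tool(
  deltas=[
    {"hand": 1,"tx": 0,"ty": 0,"tz": 0,"wx": 0,"wy": 0,"wz": 0.5},
    {"hand": 1,"tx": 0,"ty": 0,"tz": 0,"wx": 0,"wy": 0,"wz": 0.9},
    {"hand": 1,"tx": 0,"ty": 0,"tz": 0,"wx": 0,"wy": 0,"wz": 0.9},
    {"hand": 1,"tx": 0,"ty": 0,"tz": 0,"wx": 0,"wy": 0,"wz": 0.9},
    {"hand": 1,"tx": 0,"ty": 0,"tz": 0,"wx": 0,"wy": 0,"wz": 0.9},
    {"hand": 1,"tx": 0,"ty": 0,"tz": 0,"wx": 0,"wy": 0,"wz": 0.9},
    {"hand": 1,"tx": 0,"ty": 0,"tz": 0,"wx": 0,"wy": 0,"wz": 0.9},
    {"hand": 1,"tx": 0,"ty": 0,"tz": 0,"wx": 0,"wy": 0,"wz": 0.9},
    {"hand": 1,"tx": 0,"ty": 0,"tz": 0,"wx": 0,"wy": 0,"wz": 0.9},
    {"hand": 1,"tx": 0,"ty": 0,"tz": 0,"wx": 0,"wy": 0,"wz": 0.9},
    {"hand": 1,"tx": 0,"ty": 0,"tz": 0,"wx": 0,"wy": 0,"wz": 0.9},
    {"hand": 1,"tx": 0,"ty": 0,"tz": 0,"wx": 0,"wy": 0,"wz": 0.9},
    {"hand": 1,"tx": 0,"ty": 0,"tz": 0,"wx": 0,"wy": 0,"wz": 0.9},
    {"hand": 1,"tx": 0,"ty": 0,"tz": 0,"wx": 0,"wy": 0,"wz": 0.9},
    {"hand": 1,"tx": 0,"ty": 0,"tz": 0,"wx": 0,"wy": 0,"wz": 0.9},
    {"hand": 1,"tx": 0,"ty": 0,"tz": 0,"wx": 0,"wy": 0,"wz": 0.9},
    {"hand": 1,"tx": 0,"ty": 0,"tz": 0,"wx": 0,"wy": 0,"wz": 0.54},
    {"hand": 1,"tx": 0,"ty": 0,"tz": 0,"wx": 0,"wy": 0,"wz": 0},
  ],
)

```text
time: 7.33
tool_pos: [457.7, 36.2, 203.1]
tcp_rot: [3.139, 0.001, -1.411]
contact_force: [0.1, -0.1, -4.5]
grip_width: 54.2
```

```bash
python3 - <<'E'
from h import *
rel([460,35,64],-80.7)
T=cv2.imread("pics/top0.png")
print('vice left side (top 80 / base):',cast('top',[[275,210]],80),cast('top',[[268,240]],10))
im=cv2.cvtColor(capture('side'),cv2.COLOR_RGB2BGR)
cv2.imwrite('pics/s3.png',cv2.resize(im[150:350,200:380],None,fx=4,fy=3,interpolation=cv2.INTER_CUBIC))
E
```

```text
t 7.33 pos [457.7  36.2 203.1] rot [ 1.7983e+02  3.0000e-02 -8.0820e+01] F [ 0.1 -0.1 -4.5] w 54.2 q6 1.32
shift rows [ 0.041 -0.061  3.477] turn rows [ 0.033  0.006 -0.024]
vice left side (top 80 / base): [[511.7261873  -52.78428126  80.        ]] [[425.38327798 -32.40110613  10.        ]]
```

View pics/s3.png

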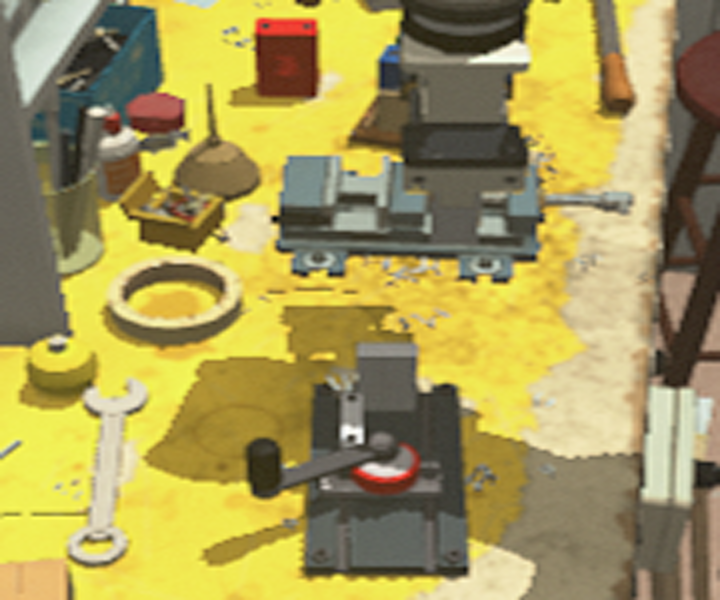

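Emit:
drive_tool(
  deltas=[
    {"hand": 1,"tx": 0.04,"ty": -0.06,"tz": 0.4,"wx": 0.03,"wy": 0,"wz": 0},
    {"hand": 1,"tx": 0,"ty": 0,"tz": 0.6,"wx": 0,"wy": 0,"wz": 0},
    {"hand": 1,"tx": 0,"ty": 0,"tz": 0.6,"wx": 0,"wy": 0,"wz": 0},
    {"hand": 1,"tx": 0,"ty": 0,"tz": 0.6,"wx": 0,"wy": 0,"wz": 0},
    {"hand": 1,"tx": 0,"ty": 0,"tz": 0.5,"wx": 0,"wy": 0,"wz": 0},
    {"hand": 1,"tx": 0,"ty": 0,"tz": 0.4,"wx": 0,"wy": 0,"wz": 0},
    {"hand": 1,"tx": 0,"ty": 0,"tz": 0.25,"wx": 0,"wy": 0,"wz": 0},
    {"hand": 1,"tx": 0,"ty": 0,"tz": 0.03,"wx": 0,"wy": 0,"wz": 0},
    {"hand": 1,"tx": 0,"ty": 0,"tz": 0.02,"wx": 0,"wy": 0,"wz": 0},
    {"hand": 1,"tx": 0,"ty": 0,"tz": 0,"wx": 0,"wy": 0,"wz": 0},
  ],
)

```text
time: 8.22
tool_pos: [461.9, 35.0, 68.5]
tcp_rot: [-3.139, -0.0, -1.408]
contact_force: [0.2, -0.2, -5.6]
grip_width: 53.6
```

Emit:
drive_tool(
  deltas=[
    {"hand": 1,"tx": 0,"ty": 0,"tz": 0.02,"wx": 0,"wy": 0,"wz": 0},
    {"hand": 1,"tx": 0,"ty": 0,"tz": 0,"wx": 0,"wy": 0,"wz": 0},
  ],
)

```text
time: 8.38
tool_pos: [462.1, 35.0, 68.1]
tcp_rot: [-3.138, -0.0, -1.409]
contact_force: [-0.2, -0.8, -4.2]
grip_width: 53.9
```

Emit:
drive_tool(
  deltas=[
    {"hand": 1,"tx": 0,"ty": 0,"tz": 0.05,"wx": 0,"wy": 0,"wz": 0},
    {"hand": 1,"tx": 0,"ty": 0,"tz": 0.03,"wx": 0,"wy": 0,"wz": 0},
    {"hand": 1,"tx": 0,"ty": 0,"tz": 0,"wx": 0,"wy": 0,"wz": 0},
  ],
)

```text
time: 8.63
tool_pos: [461.6, 35.0, 64.3]
tcp_rot: [-3.139, -0.0, -1.409]
contact_force: [0.5, 0.0, -4.7]
grip_width: 54.3
```

Emit:
drive_tool(
  deltas=[
    {"hand": 1,"tx": 0,"ty": 0,"tz": 0.025,"wx": 0,"wy": 0,"wz": 0},
    {"hand": 1,"tx": 0,"ty": 0,"tz": 0,"wx": 0,"wy": 0,"wz": 0},
  ],
)

```text
time: 8.8
tool_pos: [461.6, 35.0, 63.2]
tcp_rot: [-3.139, -0.0, -1.409]
contact_force: [0.1, 0.8, -4.3]
grip_width: 53.7
```

Emit:
drive_tool(
  deltas=[
    {"hand": 1,"tx": 0,"ty": 0,"tz": 0.025,"wx": 0,"wy": 0,"wz": 0},
    {"hand": 1,"tx": 0,"ty": 0,"tz": 0,"wx": 0,"wy": 0,"wz": 0},
  ],
)

```text
time: 8.97
tool_pos: [461.9, 35.0, 62.7]
tcp_rot: [-3.138, -0.0, -1.409]
contact_force: [-0.7, -0.6, 1.5]
grip_width: 53.9
```

Emit:
drive_tool(
  deltas=[
    {"hand": 0.2,"tx": 0,"ty": 0,"tz": 0,"wx": 0,"wy": 0,"wz": 0},
    {"hand": -1,"tx": 0,"ty": 0,"tz": 0,"wx": 0,"wy": 0,"wz": 0},
    {"hand": -1,"tx": 0,"ty": 0,"tz": 0,"wx": 0,"wy": 0,"wz": 0},
    {"hand": -1,"tx": 0,"ty": 0,"tz": 0,"wx": 0,"wy": 0,"wz": 0},
    {"hand": -1,"tx": 0,"ty": 0,"tz": 0,"wx": 0,"wy": 0,"wz": 0},
    {"hand": -1,"tx": 0,"ty": 0,"tz": 0,"wx": 0,"wy": 0,"wz": 0},
    {"hand": -1,"tx": 0,"ty": 0,"tz": 0,"wx": 0,"wy": 0,"wz": 0},
    {"hand": -1,"tx": 0,"ty": 0,"tz": -0.3,"wx": 0,"wy": 0,"wz": 0},
    {"hand": -1,"tx": 0,"ty": 0,"tz": -0.5,"wx": 0,"wy": 0,"wz": 0},
    {"hand": -1,"tx": 0,"ty": 0,"tz": -0.5,"wx": 0,"wy": 0,"wz": 0},
    {"hand": -1,"tx": 0,"ty": 0,"tz": -0.4,"wx": 0,"wy": 0,"wz": 0},
    {"hand": -1,"tx": 0,"ty": 0,"tz": -0.3,"wx": 0,"wy": 0,"wz": 0},
  ],
)

```text
time: 9.97
tool_pos: [461.9, 35.0, 143.7]
tcp_rot: [-3.137, -0.001, -1.409]
contact_force: [0.4, -0.2, -1.0]
grip_width: 92.3
```

Emit:
drive_tool(
  deltas=[
    {"hand": -1,"tx": 0,"ty": 0,"tz": 0,"wx": 0,"wy": 0,"wz": -0.95},
    {"hand": -1,"tx": 0,"ty": 0,"tz": 0,"wx": 0,"wy": 0,"wz": -0.95},
    {"hand": -1,"tx": 0,"ty": 0,"tz": 0,"wx": 0,"wy": 0,"wz": -0.95},
    {"hand": -1,"tx": 0,"ty": 0,"tz": 0,"wx": 0,"wy": 0,"wz": -0.95},
    {"hand": -1,"tx": 0,"ty": 0,"tz": 0,"wx": 0,"wy": 0,"wz": -0.95},
    {"hand": -1,"tx": 0,"ty": 0,"tz": 0,"wx": 0,"wy": 0,"wz": -0.95},
    {"hand": -1,"tx": 0,"ty": 0,"tz": 0,"wx": 0,"wy": 0,"wz": -0.95},
    {"hand": -1,"tx": 0,"ty": 0,"tz": 0,"wx": 0,"wy": 0,"wz": -0.95},
    {"hand": -1,"tx": 0,"ty": 0,"tz": 0,"wx": 0,"wy": 0,"wz": -0.95},
    {"hand": -1,"tx": 0,"ty": 0,"tz": 0,"wx": 0,"wy": 0,"wz": -0.95},
    {"hand": -1,"tx": 0,"ty": 0,"tz": 0,"wx": 0,"wy": 0,"wz": -0.95},
    {"hand": -1,"tx": 0,"ty": 0,"tz": 0,"wx": 0,"wy": 0,"wz": -0.95},
    {"hand": -1,"tx": 0,"ty": 0,"tz": 0,"wx": 0,"wy": 0,"wz": -0.95},
    {"hand": -1,"tx": 0,"ty": 0,"tz": 0,"wx": 0,"wy": 0,"wz": -0.95},
    {"hand": -1,"tx": 0,"ty": 0,"tz": 0,"wx": 0,"wy": 0,"wz": -0.95},
    {"hand": -1,"tx": 0,"ty": 0,"tz": 0,"wx": 0,"wy": 0,"wz": -0.95},
    {"hand": -1,"tx": 0,"ty": 0,"tz": 0,"wx": 0,"wy": 0,"wz": -0.95},
    {"hand": -1,"tx": 0,"ty": 0,"tz": 0,"wx": 0,"wy": 0,"wz": -0.95},
    {"hand": -1,"tx": 0,"ty": 0,"tz": 0,"wx": 0,"wy": 0,"wz": -0.9},
    {"hand": -1,"tx": 0,"ty": 0,"tz": 0,"wx": 0,"wy": 0,"wz": 0},
  ],
)

```text
time: 11.63
tool_pos: [461.4, 35.0, 142.3]
tcp_rot: [3.141, -0.002, 0.165]
contact_force: [0.4, -0.2, 0.1]
grip_width: 91.6
```

```bash
python3 - <<'E'
from h import *
rel([461.8,35,66],9.3)
im=cv2.cvtColor(capture('side'),cv2.COLOR_RGB2BGR)
cv2.imwrite('pics/s4.png',cv2.resize(im[150:350,200:380],None,fx=4,fy=3,interpolation=cv2.INTER_CUBIC))
E
```

```text
t 11.63 pos [461.4  35.  142.3] rot [ 1.7999e+02 -1.4000e-01  9.4400e+00] F [ 0.4 -0.2  0.1] w 91.6 q6 -0.26
shift rows [0.005 0.002 1.906] turn rows [ 0.001 -0.029  0.027]
```

View pics/s4.png

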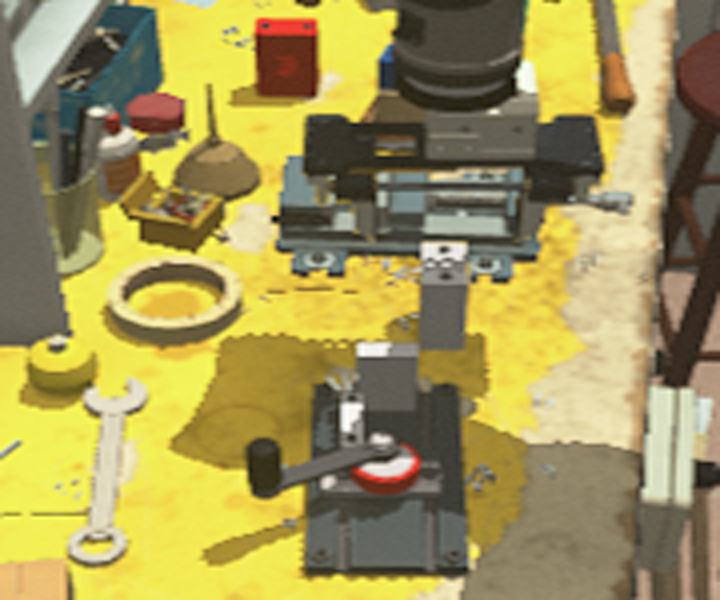

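Emit:
drive_tool(
  deltas=[
    {"hand": -1,"tx": 0.005,"ty": 0,"tz": 0.4,"wx": 0,"wy": -0.03,"wz": 0.03},
    {"hand": -1,"tx": 0,"ty": 0,"tz": 0.5,"wx": 0,"wy": 0,"wz": 0},
    {"hand": -1,"tx": 0,"ty": 0,"tz": 0.4,"wx": 0,"wy": 0,"wz": 0},
    {"hand": -1,"tx": 0,"ty": 0,"tz": 0.3,"wx": 0,"wy": 0,"wz": 0},
    {"hand": -1,"tx": 0,"ty": 0,"tz": 0.15,"wx": 0,"wy": 0,"wz": 0},
    {"hand": -1,"tx": 0,"ty": 0,"tz": 0,"wx": 0,"wy": 0,"wz": 0},
    {"hand": 1,"tx": 0,"ty": 0,"tz": 0,"wx": 0,"wy": 0,"wz": 0},
    {"hand": 1,"tx": 0,"ty": 0,"tz": 0,"wx": 0,"wy": 0,"wz": 0},
    {"hand": 1,"tx": 0,"ty": 0,"tz": 0,"wx": 0,"wy": 0,"wz": 0},
    {"hand": 1,"tx": 0,"ty": 0,"tz": 0,"wx": 0,"wy": 0,"wz": 0},
    {"hand": 1,"tx": 0,"ty": 0,"tz": 0,"wx": 0,"wy": 0,"wz": 0},
    {"hand": 1,"tx": 0,"ty": 0,"tz": 0,"wx": 0,"wy": 0,"wz": 0},
    {"hand": 1,"tx": 0,"ty": 0,"tz": 0,"wx": 0,"wy": 0,"wz": 0},
    {"hand": 1,"tx": 0,"ty": 0,"tz": 0,"wx": 0,"wy": 0,"wz": 0},
    {"hand": 1,"tx": 0,"ty": 0,"tz": 0,"wx": 0,"wy": 0,"wz": 0},
    {"hand": 1,"tx": 0,"ty": 0,"tz": 0,"wx": 0,"wy": 0,"wz": 0},
    {"hand": 1,"tx": 0,"ty": 0,"tz": 0,"wx": 0,"wy": 0,"wz": 0},
  ],
)

```text
time: 13.1
tool_pos: [461.6, 35.0, 72.3]
tcp_rot: [3.142, 0.0, 0.159]
contact_force: [-0.8, -0.2, -0.4]
grip_width: 31.5
```

```bash
python3 - <<'E'
from h import *
rel([461.8,35,190],9.3)
E
```

```text
t 13.1 pos [461.6  35.   72.3] rot [1.80e+02 1.00e-02 9.12e+00] F [-0.8 -0.2 -0.4] w 31.5 q6 -0.25
shift rows [ 3.000e-03  2.000e-03 -2.944e+00] turn rows [ 0.001  0.002 -0.035]
```

Emit:
drive_tool(
  deltas=[
    {"hand": 1,"tx": 0,"ty": 0,"tz": -0.2,"wx": 0,"wy": 0,"wz": -0.03},
    {"hand": 1,"tx": 0,"ty": 0,"tz": -0.4,"wx": 0,"wy": 0,"wz": 0},
    {"hand": 1,"tx": 0,"ty": 0,"tz": -0.6,"wx": 0,"wy": 0,"wz": 0},
    {"hand": 1,"tx": 0,"ty": 0,"tz": -0.6,"wx": 0,"wy": 0,"wz": 0},
    {"hand": 1,"tx": 0,"ty": 0,"tz": -0.6,"wx": 0,"wy": 0,"wz": 0},
    {"hand": 1,"tx": 0,"ty": 0,"tz": -0.5,"wx": 0,"wy": 0,"wz": 0},
    {"hand": 1,"tx": 0,"ty": 0,"tz": -0.3,"wx": 0,"wy": 0,"wz": 0},
    {"hand": 1,"tx": 0,"ty": 0,"tz": 0,"wx": 0,"wy": 0,"wz": 0},
  ],
)

```text
time: 13.77
tool_pos: [462.7, 35.0, 202.9]
tcp_rot: [3.14, -0.005, 0.162]
contact_force: [1.1, -0.3, -3.1]
grip_width: 31.7
```

```bash
python3 - <<'E'
from h import *
rel([474.7,184.7,204],9.3)
E
```

```text
t 13.77 pos [462.7  35.  202.9] rot [179.93  -0.26   9.29] F [ 1.1 -0.3 -3.1] w 31.7 q6 -0.25
shift rows [ 0.899 -3.644 -0.027] turn rows [ 0.014 -0.052 -0.003]
```

Emit:
drive_tool(
  deltas=[
    {"hand": 1,"tx": 0.1,"ty": -0.4,"tz": 0,"wx": 0,"wy": 0,"wz": 0},
    {"hand": 1,"tx": 0.15,"ty": -0.6,"tz": 0,"wx": 0,"wy": 0,"wz": 0},
    {"hand": 1,"tx": 0.15,"ty": -0.6,"tz": 0,"wx": 0,"wy": 0,"wz": 0},
    {"hand": 1,"tx": 0.15,"ty": -0.6,"tz": 0,"wx": 0,"wy": 0,"wz": 0},
    {"hand": 1,"tx": 0.15,"ty": -0.6,"tz": 0,"wx": 0,"wy": 0,"wz": 0},
    {"hand": 1,"tx": 0.12,"ty": -0.5,"tz": 0,"wx": 0,"wy": 0,"wz": 0},
    {"hand": 1,"tx": 0.08,"ty": -0.34,"tz": 0,"wx": 0,"wy": 0,"wz": 0},
    {"hand": 1,"tx": 0,"ty": 0,"tz": 0,"wx": 0,"wy": 0,"wz": 0},
    {"hand": 1,"tx": 0,"ty": 0,"tz": 0,"wx": 0,"wy": 0,"wz": 0},
  ],
)

```text
time: 14.52
tool_pos: [472.9, 184.8, 199.1]
tcp_rot: [3.141, 0.003, 0.164]
contact_force: [-0.0, 0.5, -4.0]
grip_width: 31.6
```

```bash
python3 - <<'E'
from h import *
rel([474.7,184.7,130],9.3)
im=cv2.cvtColor(capture('side'),cv2.COLOR_RGB2BGR)
cv2.imwrite('pics/s5.png',cv2.resize(im[200:350,230:350],None,fx=5,fy=4,interpolation=cv2.INTER_CUBIC))
im=cv2.cvtColor(capture('top'),cv2.COLOR_RGB2BGR)
cv2.imwrite('pics/t5.png',cv2.resize(im[170:260,130:230],None,fx=6,fy=6,interpolation=cv2.INTER_CUBIC))
E
```

```text
t 14.52 pos [472.9 184.8 199.1] rot [1.7997e+02 1.5000e-01 9.3800e+00] F [-0.   0.5 -4. ] w 31.6 q6 0.06
shift rows [0.049 0.009 1.726] turn rows [0.006 0.03  0.016]
```

View pics/s5.png

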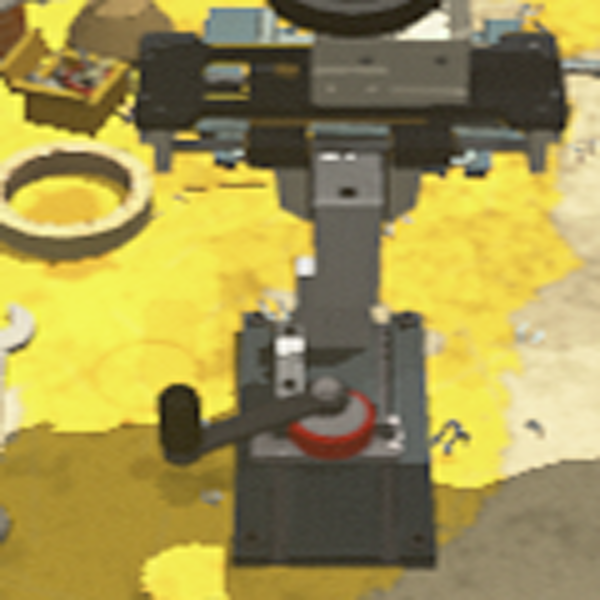

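View pics/t5.png

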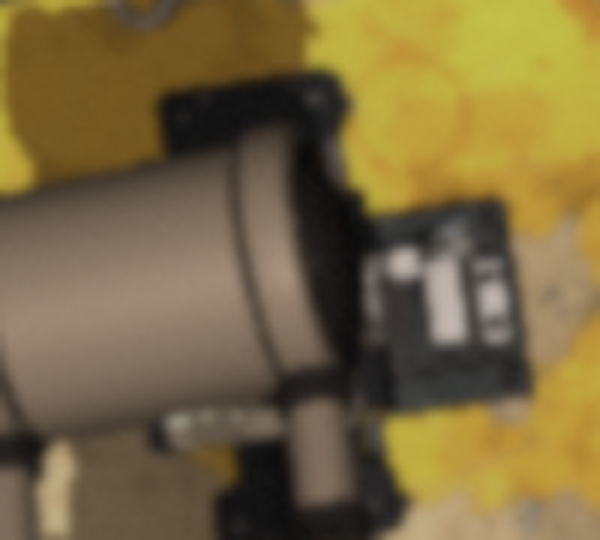

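Emit:
drive_tool(
  deltas=[
    {"hand": 1,"tx": 0.03,"ty": 0.01,"tz": 0.3,"wx": 0,"wy": 0.03,"wz": 0},
    {"hand": 1,"tx": 0,"ty": 0,"tz": 0.4,"wx": 0,"wy": 0,"wz": 0},
    {"hand": 1,"tx": 0,"ty": 0,"tz": 0.4,"wx": 0,"wy": 0,"wz": 0},
    {"hand": 1,"tx": 0,"ty": 0,"tz": 0.3,"wx": 0,"wy": 0,"wz": 0},
    {"hand": 1,"tx": 0,"ty": 0,"tz": 0.2,"wx": 0,"wy": 0,"wz": 0},
    {"hand": 1,"tx": 0,"ty": 0,"tz": 0.1,"wx": 0,"wy": 0,"wz": 0},
    {"hand": 1,"tx": 0,"ty": 0,"tz": 0,"wx": 0,"wy": 0,"wz": 0},
  ],
)

```text
time: 15.2
tool_pos: [474.9, 183.7, 131.6]
tcp_rot: [3.141, -0.001, 0.161]
contact_force: [0.5, 0.3, -3.2]
grip_width: 32.0
```

```bash
python3 - <<'E'
from h import *
rel([474.7,184.7,93],9.3)
im=cv2.cvtColor(capture('side'),cv2.COLOR_RGB2BGR)
cv2.imwrite('pics/s6.png',cv2.resize(im[230:350,240:340],None,fx=6,fy=5,interpolation=cv2.INTER_CUBIC))
im=cv2.cvtColor(capture('top'),cv2.COLOR_RGB2BGR)
cv2.imwrite('pics/t6.png',cv2.resize(im[170:260,130:230],None,fx=6,fy=6,interpolation=cv2.INTER_CUBIC))
E
```

```text
t 15.2 pos [474.9 183.7 131.6] rot [ 1.7999e+02 -6.0000e-02  9.2300e+00] F [ 0.5  0.3 -3.2] w 32.0 q6 0.06
shift rows [-0.001 -0.025  0.966] turn rows [ 0.003 -0.012 -0.015]
```

View pics/s6.png

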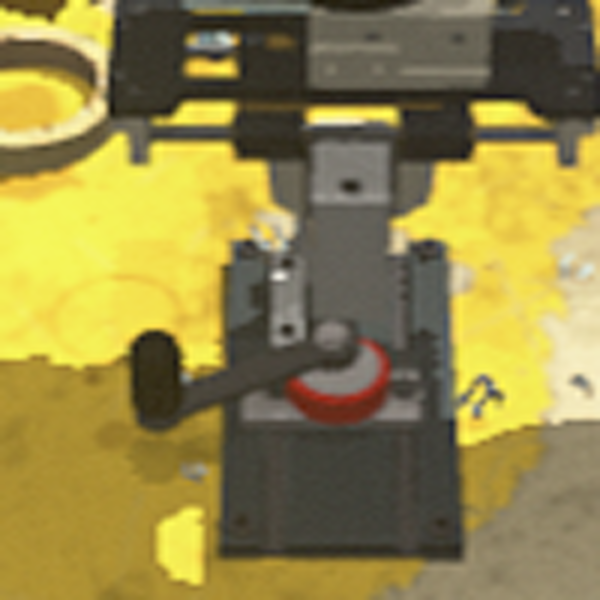

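View pics/t6.png

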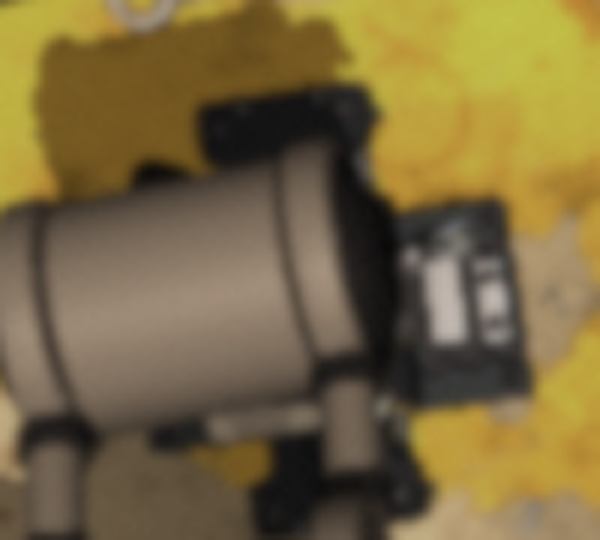

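Emit:
drive_tool(
  deltas=[
    {"hand": 1,"tx": -0.03,"ty": -0.025,"tz": 0.15,"wx": 0,"wy": 0,"wz": 0},
    {"hand": 1,"tx": 0,"ty": 0,"tz": 0.25,"wx": 0,"wy": 0,"wz": 0},
    {"hand": 1,"tx": 0,"ty": 0,"tz": 0.25,"wx": 0,"wy": 0,"wz": 0},
    {"hand": 1,"tx": 0,"ty": 0,"tz": 0.2,"wx": 0,"wy": 0,"wz": 0},
    {"hand": 1,"tx": 0,"ty": 0,"tz": 0.1,"wx": 0,"wy": 0,"wz": 0},
    {"hand": 1,"tx": 0,"ty": 0,"tz": 0,"wx": 0,"wy": 0,"wz": 0},
  ],
)

```text
time: 15.8
tool_pos: [473.1, 185.0, 92.8]
tcp_rot: [3.141, 0.0, 0.162]
contact_force: [0.7, 0.0, -3.9]
grip_width: 31.6
```

Emit:
drive_tool(
  deltas=[
    {"hand": 1,"tx": 0,"ty": 0,"tz": 0.05,"wx": 0,"wy": 0,"wz": 0},
    {"hand": 1,"tx": 0,"ty": 0,"tz": 0,"wx": 0,"wy": 0,"wz": 0},
  ],
)

```text
time: 15.97
tool_pos: [474.0, 185.2, 92.2]
tcp_rot: [3.142, -0.003, 0.162]
contact_force: [1.1, -0.3, -5.0]
grip_width: 31.9
```

Emit:
drive_tool(
  deltas=[
    {"hand": 1,"tx": 0,"ty": 0,"tz": 0.025,"wx": 0,"wy": 0,"wz": 0},
    {"hand": 1,"tx": 0,"ty": 0,"tz": 0,"wx": 0,"wy": 0,"wz": 0},
  ],
)

```text
time: 16.13
tool_pos: [474.1, 185.2, 91.5]
tcp_rot: [3.142, -0.003, 0.162]
contact_force: [-0.1, -0.1, -4.5]
grip_width: 31.7
```

Emit:
drive_tool(
  deltas=[
    {"hand": 1,"tx": 0,"ty": 0,"tz": 0.04,"wx": 0,"wy": 0,"wz": 0},
    {"hand": 1,"tx": 0,"ty": 0,"tz": 0,"wx": 0,"wy": 0,"wz": 0},
    {"hand": 1,"tx": 0,"ty": 0,"tz": 0,"wx": 0,"wy": 0,"wz": 0},
  ],
)

```text
time: 16.38
tool_pos: [473.9, 185.2, 89.7]
tcp_rot: [3.142, -0.003, 0.162]
contact_force: [-0.7, 0.7, -3.4]
grip_width: 32.1
```

Emit:
drive_tool(
  deltas=[
    {"hand": 1,"tx": 0,"ty": 0,"tz": 0.025,"wx": 0,"wy": 0,"wz": 0},
    {"hand": 1,"tx": 0,"ty": 0,"tz": 0,"wx": 0,"wy": 0,"wz": 0},
  ],
)

```text
time: 16.55
tool_pos: [473.9, 185.2, 88.6]
tcp_rot: [3.141, -0.003, 0.162]
contact_force: [-0.3, -0.3, -4.5]
grip_width: 31.7
```

Emit:
drive_tool(
  deltas=[
    {"hand": 1,"tx": 0.04,"ty": 0,"tz": 0,"wx": 0,"wy": 0,"wz": 0},
    {"hand": 1,"tx": 0,"ty": 0,"tz": 0,"wx": 0,"wy": 0,"wz": 0},
  ],
)

```text
time: 16.72
tool_pos: [475.9, 185.5, 88.8]
tcp_rot: [3.142, -0.003, 0.162]
contact_force: [0.8, 0.3, -5.0]
grip_width: 32.1
```

Emit:
drive_tool(
  deltas=[
    {"hand": 1,"tx": 0.025,"ty": 0,"tz": 0,"wx": 0,"wy": 0,"wz": 0},
    {"hand": 1,"tx": 0,"ty": 0,"tz": 0,"wx": 0,"wy": 0,"wz": 0},
  ],
)

```text
time: 16.88
tool_pos: [476.7, 185.6, 88.7]
tcp_rot: [3.142, -0.003, 0.162]
contact_force: [0.3, -0.4, -4.0]
grip_width: 31.7
```

Emit:
drive_tool(
  deltas=[
    {"hand": 1,"tx": 0.025,"ty": 0,"tz": 0,"wx": 0,"wy": 0,"wz": 0},
    {"hand": 1,"tx": 0,"ty": 0,"tz": 0,"wx": 0,"wy": 0,"wz": 0},
  ],
)

```text
time: 17.05
tool_pos: [477.7, 185.8, 88.7]
tcp_rot: [3.142, -0.003, 0.162]
contact_force: [0.4, 0.1, -5.1]
grip_width: 31.9
```

Emit:
drive_tool(
  deltas=[
    {"hand": 1,"tx": 0.02,"ty": 0,"tz": 0,"wx": 0,"wy": 0,"wz": 0},
    {"hand": 1,"tx": 0,"ty": 0,"tz": 0,"wx": 0,"wy": 0,"wz": 0},
  ],
)

```text
time: 17.22
tool_pos: [477.9, 185.8, 88.6]
tcp_rot: [3.141, -0.002, 0.162]
contact_force: [-1.7, -0.3, -2.5]
grip_width: 32.0
```

Emit:
drive_tool(
  deltas=[
    {"hand": 1,"tx": 0.02,"ty": 0,"tz": 0,"wx": 0,"wy": 0,"wz": 0},
    {"hand": 1,"tx": 0,"ty": 0,"tz": 0,"wx": 0,"wy": 0,"wz": 0},
  ],
)

```text
time: 17.38
tool_pos: [478.0, 185.8, 88.5]
tcp_rot: [3.141, -0.0, 0.162]
contact_force: [-4.3, -1.2, -1.4]
grip_width: 31.9
```

Emit:
drive_tool(
  deltas=[
    {"hand": 1,"tx": 0.01,"ty": 0,"tz": 0.015,"wx": 0,"wy": 0,"wz": 0},
    {"hand": 1,"tx": 0,"ty": 0,"tz": 0,"wx": 0,"wy": 0,"wz": 0},
  ],
)

```text
time: 17.55
tool_pos: [478.1, 185.9, 88.3]
tcp_rot: [3.141, 0.0, 0.162]
contact_force: [-7.3, -1.9, 4.2]
grip_width: 32.0
```

Emit:
drive_tool(
  deltas=[
    {"hand": 1,"tx": 0,"ty": 0,"tz": 0.015,"wx": 0,"wy": 0,"wz": 0},
    {"hand": 1,"tx": 0,"ty": 0,"tz": 0,"wx": 0,"wy": 0,"wz": 0},
  ],
)

```text
time: 17.72
tool_pos: [478.1, 185.9, 88.3]
tcp_rot: [3.141, -0.0, 0.162]
contact_force: [-8.4, -2.4, 9.1]
grip_width: 32.1
```

```bash
python3 - <<'E'
from h import *
rel([474.7,184.7,88],9.3); print(get_obs()['moment'])
E
```

```text
t 17.72 pos [478.1 185.9  88.3] rot [179.98  -0.     9.3 ] F [-8.4 -2.4  9.1] w 32.1 q6 0.06
shift rows [-0.09   0.016  0.007] turn rows [ 0.004 -0.001 -0.001]
[-0.38807744  1.60673082  0.12048673]
```

Emit:
drive_tool(
  deltas=[
    {"hand": 1,"tx": 0,"ty": 0.05,"tz": -0.015,"wx": 0,"wy": 0,"wz": 0},
    {"hand": 1,"tx": 0,"ty": 0,"tz": 0,"wx": 0,"wy": 0,"wz": 0},
  ],
)

```text
time: 17.88
tool_pos: [478.3, 184.7, 88.4]
tcp_rot: [-3.14, -0.0, 0.162]
contact_force: [-7.9, 3.6, 4.5]
grip_width: 31.5
```

Emit:
drive_tool(
  deltas=[
    {"hand": 1,"tx": 0,"ty": 0.025,"tz": 0,"wx": 0,"wy": 0,"wz": 0},
    {"hand": 1,"tx": 0,"ty": 0,"tz": 0,"wx": 0,"wy": 0,"wz": 0},
  ],
)

```text
time: 18.05
tool_pos: [478.3, 184.4, 88.5]
tcp_rot: [-3.139, -0.0, 0.161]
contact_force: [-9.1, 5.8, 4.7]
grip_width: 31.9
```

Emit:
drive_tool(
  deltas=[
    {"hand": 1,"tx": 0,"ty": 0.025,"tz": 0,"wx": 0,"wy": 0,"wz": 0},
    {"hand": 1,"tx": 0,"ty": 0,"tz": 0,"wx": 0,"wy": 0,"wz": 0},
  ],
)

```text
time: 18.22
tool_pos: [478.4, 183.7, 88.7]
tcp_rot: [-3.139, -0.0, 0.161]
contact_force: [-8.4, 6.8, 5.6]
grip_width: 31.9
```

Emit:
drive_tool(
  deltas=[
    {"hand": 1,"tx": -0.02,"ty": 0.025,"tz": -0.01,"wx": 0,"wy": 0,"wz": 0},
    {"hand": 1,"tx": 0,"ty": 0,"tz": 0,"wx": 0,"wy": 0,"wz": 0},
  ],
)

```text
time: 18.38
tool_pos: [478.7, 181.5, 88.6]
tcp_rot: [-3.141, -0.001, 0.162]
contact_force: [-5.9, 3.1, 0.6]
grip_width: 31.6
```

Emit:
drive_tool(
  deltas=[
    {"hand": 1,"tx": 0,"ty": 0.025,"tz": 0,"wx": 0,"wy": 0,"wz": 0},
    {"hand": 1,"tx": 0,"ty": 0,"tz": 0,"wx": 0,"wy": 0,"wz": 0},
  ],
)

```text
time: 18.55
tool_pos: [478.7, 181.3, 88.6]
tcp_rot: [-3.139, -0.001, 0.161]
contact_force: [-6.1, 7.3, 0.8]
grip_width: 31.6
```

Emit:
drive_tool(
  deltas=[
    {"hand": 1,"tx": 0,"ty": 0.025,"tz": 0,"wx": 0,"wy": 0,"wz": 0},
    {"hand": 1,"tx": 0,"ty": 0,"tz": 0,"wx": 0,"wy": 0,"wz": 0},
  ],
)

```text
time: 18.72
tool_pos: [478.7, 181.3, 88.6]
tcp_rot: [-3.138, -0.002, 0.161]
contact_force: [-6.8, 12.4, -0.1]
grip_width: 31.8
```

Emit:
drive_tool(
  deltas=[
    {"hand": 1,"tx": -0.005,"ty": -0.045,"tz": 0.02,"wx": 0,"wy": 0,"wz": 0},
    {"hand": 1,"tx": 0,"ty": 0,"tz": 0,"wx": 0,"wy": 0,"wz": 0},
  ],
)

```text
time: 18.88
tool_pos: [478.7, 181.6, 88.5]
tcp_rot: [-3.141, -0.002, 0.162]
contact_force: [-7.8, 3.1, 5.7]
grip_width: 31.8
```

Emit:
drive_tool(
  deltas=[
    {"hand": 1,"tx": 0,"ty": 0,"tz": 0.01,"wx": 0,"wy": 0,"wz": 0},
    {"hand": 1,"tx": 0,"ty": 0,"tz": 0,"wx": 0,"wy": 0,"wz": 0},
  ],
)

```text
time: 19.05
tool_pos: [478.7, 181.6, 88.5]
tcp_rot: [-3.14, -0.002, 0.162]
contact_force: [-8.3, 3.7, 9.7]
grip_width: 32.0
```

Emit:
drive_tool(
  deltas=[
    {"hand": 0.4,"tx": 0,"ty": 0,"tz": 0,"wx": 0,"wy": 0,"wz": 0},
    {"hand": -0.2,"tx": 0,"ty": 0,"tz": 0,"wx": 0,"wy": 0,"wz": 0},
    {"hand": -0.2,"tx": 0,"ty": 0,"tz": 0,"wx": 0,"wy": 0,"wz": 0},
    {"hand": -0.2,"tx": 0,"ty": 0,"tz": 0,"wx": 0,"wy": 0,"wz": 0},
    {"hand": -0.2,"tx": 0,"ty": 0,"tz": 0,"wx": 0,"wy": 0,"wz": 0},
    {"hand": -0.2,"tx": 0,"ty": 0,"tz": -0.2,"wx": 0,"wy": 0,"wz": 0},
    {"hand": -0.2,"tx": 0,"ty": 0,"tz": -0.4,"wx": 0,"wy": 0,"wz": 0},
    {"hand": -0.2,"tx": 0,"ty": 0,"tz": -0.6,"wx": 0,"wy": 0,"wz": 0},
    {"hand": -0.2,"tx": 0,"ty": 0,"tz": -0.6,"wx": 0,"wy": 0,"wz": 0},
    {"hand": -0.2,"tx": 0,"ty": 0,"tz": -0.5,"wx": 0,"wy": 0,"wz": 0},
    {"hand": -0.2,"tx": 0,"ty": 0,"tz": -0.3,"wx": 0,"wy": 0,"wz": 0},
  ],
)

```text
time: 19.97
tool_pos: [480.2, 180.9, 194.3]
tcp_rot: [-3.142, -0.007, 0.162]
contact_force: [0.2, -0.3, -0.8]
grip_width: 54.4
```

```bash
python3 - <<'E'
from h import *
rel([535,285,170],9.3)
im=cv2.cvtColor(capture('side'),cv2.COLOR_RGB2BGR);cv2.imwrite('pics/s7f.png',im)
cv2.imwrite('pics/s7.png',cv2.resize(im[230:350,240:340],None,fx=6,fy=5,interpolation=cv2.INTER_CUBIC))
E
```

```text
t 19.97 pos [480.2 180.9 194.3] rot [-180.     -0.4     9.27] F [ 0.2 -0.3 -0.8] w 54.4 q6 0.05
shift rows [ 1.768 -2.349  0.621] turn rows [-0.    -0.079 -0.007]
```

View pics/s7.png

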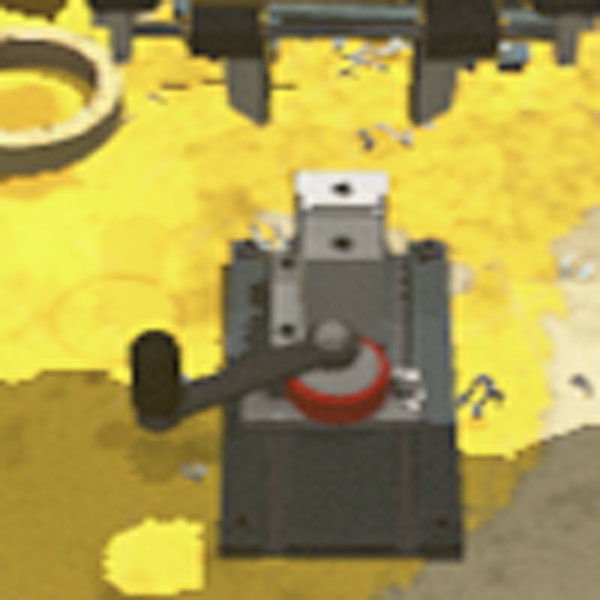

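Emit:
drive_tool(
  deltas=[
    {"hand": -0.2,"tx": 0.2,"ty": -0.26,"tz": 0,"wx": 0,"wy": -0.08,"wz": 0},
    {"hand": -0.2,"tx": 0.4,"ty": -0.5,"tz": 0,"wx": 0,"wy": 0,"wz": 0},
    {"hand": -0.2,"tx": 0.4,"ty": -0.53,"tz": 0,"wx": 0,"wy": 0,"wz": 0},
    {"hand": -0.2,"tx": 0.4,"ty": -0.53,"tz": 0,"wx": 0,"wy": 0,"wz": 0},
    {"hand": -0.2,"tx": 0.37,"ty": -0.53,"tz": 0,"wx": 0,"wy": 0,"wz": 0},
    {"hand": -0.2,"tx": 0,"ty": 0,"tz": 0,"wx": 0,"wy": 0,"wz": 0.6},
    {"hand": -0.2,"tx": 0,"ty": 0,"tz": 0,"wx": 0,"wy": 0,"wz": 0.96},
    {"hand": -0.2,"tx": 0,"ty": 0,"tz": 0,"wx": 0,"wy": 0,"wz": 1},
    {"hand": -0.2,"tx": 0,"ty": 0,"tz": 0,"wx": 0,"wy": 0,"wz": 1},
    {"hand": -0.2,"tx": 0,"ty": 0,"tz": 0,"wx": 0,"wy": 0,"wz": 1},
    {"hand": -0.2,"tx": 0,"ty": 0,"tz": 0,"wx": 0,"wy": 0,"wz": 1},
    {"hand": -0.2,"tx": 0,"ty": 0,"tz": 0,"wx": 0,"wy": 0,"wz": 1},
    {"hand": -0.2,"tx": 0,"ty": 0,"tz": 0,"wx": 0,"wy": 0,"wz": 1},
    {"hand": -0.2,"tx": 0,"ty": 0,"tz": 0,"wx": 0,"wy": 0,"wz": 1},
    {"hand": -0.2,"tx": 0,"ty": 0,"tz": 0,"wx": 0,"wy": 0,"wz": 1},
    {"hand": -0.2,"tx": 0,"ty": 0,"tz": 0,"wx": 0,"wy": 0,"wz": 1},
    {"hand": -0.2,"tx": 0,"ty": 0,"tz": 0,"wx": 0,"wy": 0,"wz": 1},
    {"hand": -0.2,"tx": 0,"ty": 0,"tz": 0,"wx": 0,"wy": 0,"wz": 0},
    {"hand": -0.2,"tx": 0,"ty": 0,"tz": 0,"wx": 0,"wy": 0,"wz": 0},
  ],
)

```text
time: 21.6
tool_pos: [533.8, 284.8, 190.8]
tcp_rot: [3.138, 0.002, -0.844]
contact_force: [-0.4, -0.7, 0.5]
grip_width: 55.2
```

```bash
python3 - <<'E'
from h import *
rel([535.5,284.5,101],-49)
im=cv2.cvtColor(capture('side'),cv2.COLOR_RGB2BGR)
cv2.imwrite('pics/s8.png',cv2.resize(im[200:350,220:340],None,fx=5,fy=4,interpolation=cv2.INTER_CUBIC))
im=cv2.cvtColor(capture('top'),cv2.COLOR_RGB2BGR);cv2.imwrite('pics/t8f.png',im)
cv2.imwrite('pics/t8.png',cv2.resize(im[170:260,130:230],None,fx=6,fy=6,interpolation=cv2.INTER_CUBIC))
E
```

```text
t 21.6 pos [533.8 284.8 190.8] rot [ 1.7977e+02  1.3000e-01 -4.8390e+01] F [-0.4 -0.7  0.5] w 55.2 q6 1.21
shift rows [ 0.04  -0.036  2.244] turn rows [0.046 0.027 0.123]
```

View pics/s8.png

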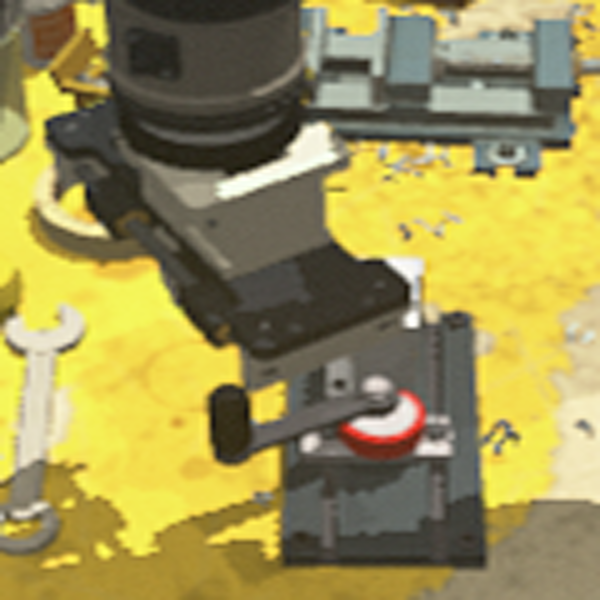

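View pics/t8.png

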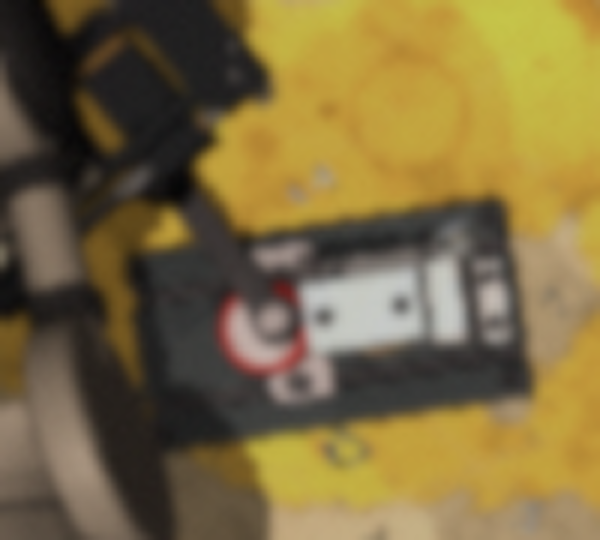

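Emit:
drive_tool(
  deltas=[
    {"hand": -0.2,"tx": 0.04,"ty": -0.04,"tz": 0.4,"wx": 0.04,"wy": 0.02,"wz": 0.1},
    {"hand": -0.2,"tx": 0,"ty": 0,"tz": 0.5,"wx": 0,"wy": 0,"wz": 0},
    {"hand": -0.2,"tx": 0,"ty": 0,"tz": 0.5,"wx": 0,"wy": 0,"wz": 0},
    {"hand": -0.2,"tx": 0,"ty": 0,"tz": 0.4,"wx": 0,"wy": 0,"wz": 0},
    {"hand": -0.2,"tx": 0,"ty": 0,"tz": 0.3,"wx": 0,"wy": 0,"wz": 0},
    {"hand": -0.2,"tx": 0,"ty": 0,"tz": 0.14,"wx": 0,"wy": 0,"wz": 0},
    {"hand": -0.2,"tx": 0,"ty": 0,"tz": 0,"wx": 0,"wy": 0,"wz": 0},
  ],
)

```text
time: 22.28
tool_pos: [535.2, 284.5, 100.1]
tcp_rot: [3.139, 0.001, -0.855]
contact_force: [0.2, -0.1, -0.2]
grip_width: 55.1
```

```bash
python3 - <<'E'
from h import *
rel([535.5,284.5,101],-49)
im=cv2.cvtColor(capture('side'),cv2.COLOR_RGB2BGR)
cv2.imwrite('pics/s9.png',cv2.resize(im[220:340,210:310],None,fx=7,fy=5,interpolation=cv2.INTER_CUBIC))
E
```

```text
t 22.28 pos [535.2 284.5 100.1] rot [ 1.7984e+02  8.0000e-02 -4.8970e+01] F [ 0.2 -0.1 -0.2] w 55.1 q6 1.22
shift rows [ 0.004 -0.005 -0.023] turn rows [0.031 0.016 0.006]
```

View pics/s9.png

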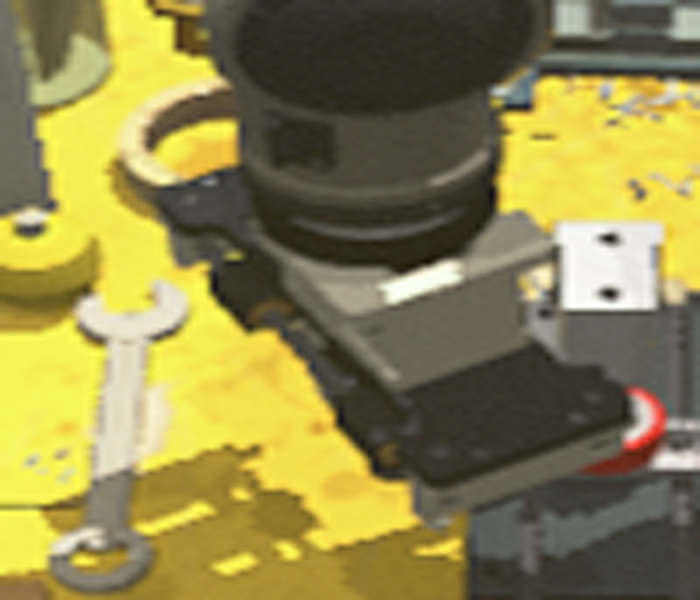

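Emit:
drive_tool(
  deltas=[
    {"hand": 0.39,"tx": 0,"ty": 0,"tz": 0,"wx": 0,"wy": 0,"wz": 0},
    {"hand": 0.39,"tx": 0,"ty": 0,"tz": 0,"wx": 0,"wy": 0,"wz": 0},
    {"hand": 0.39,"tx": 0,"ty": 0,"tz": 0,"wx": 0,"wy": 0,"wz": 0},
    {"hand": 0.39,"tx": 0,"ty": 0,"tz": 0,"wx": 0,"wy": 0,"wz": 0},
    {"hand": 0.39,"tx": 0,"ty": 0,"tz": 0,"wx": 0,"wy": 0,"wz": 0},
  ],
)

```text
time: 22.75
tool_pos: [536.4, 284.7, 102.0]
tcp_rot: [-3.141, -0.0, -0.855]
contact_force: [1.2, -1.8, 1.2]
grip_width: 29.4
```

Emit:
drive_tool(
  deltas=[
    {"hand": 1,"tx": 0,"ty": 0,"tz": 0,"wx": 0,"wy": 0,"wz": 0},
    {"hand": 1,"tx": 0,"ty": 0,"tz": 0,"wx": 0,"wy": 0,"wz": 0},
    {"hand": 1,"tx": 0,"ty": 0,"tz": 0,"wx": 0,"wy": 0,"wz": 0},
  ],
)

```text
time: 23.0
tool_pos: [537.0, 284.8, 102.0]
tcp_rot: [-3.14, -0.001, -0.856]
contact_force: [4.5, -0.8, 1.5]
grip_width: 21.1
```

Emit:
drive_tool(
  deltas=[
    {"hand": 0.4,"tx": 0,"ty": 0,"tz": 0,"wx": 0,"wy": 0,"wz": 0},
    {"hand": 0.4,"tx": 0,"ty": 0,"tz": 0,"wx": 0,"wy": 0,"wz": 0},
    {"hand": 0.4,"tx": 0,"ty": 0,"tz": 0,"wx": 0,"wy": 0,"wz": 0},
  ],
)

```text
time: 23.25
tool_pos: [535.1, 284.8, 101.0]
tcp_rot: [3.14, 0.002, -0.856]
contact_force: [0.2, -0.1, 0.2]
grip_width: 27.2
```

Emit:
drive_tool(
  deltas=[
    {"hand": 0.4,"tx": -0.065,"ty": 0,"tz": 0,"wx": 0,"wy": 0,"wz": 0},
    {"hand": 0.4,"tx": -0.14,"ty": 0.005,"tz": 0,"wx": 0,"wy": 0,"wz": -0.8},
    {"hand": 0.4,"tx": -0.14,"ty": 0.005,"tz": 0,"wx": 0,"wy": 0,"wz": -0.8},
    {"hand": 0.4,"tx": -0.14,"ty": 0.005,"tz": 0,"wx": 0,"wy": 0,"wz": -0.8},
    {"hand": 0.4,"tx": 0,"ty": 0,"tz": 0,"wx": 0,"wy": 0,"wz": 0},
  ],
)

```text
time: 23.67
tool_pos: [520.8, 298.5, 101.1]
tcp_rot: [3.14, 0.001, -0.643]
contact_force: [0.5, 0.5, 0.1]
grip_width: 27.6
```

```bash
cat >> h.py <<'E'
PIV=np.array([474.6,230.8])
def lev():
    o=get_obs();yaw=o['tcp_rot'][2];tx=np.array([np.cos(yaw),np.sin(yaw)]);ty=np.array([np.sin(yaw),-np.cos(yaw)])
    hd=o['tool_pos'][:2]+tx*(o['grip_width']/2-11)   # handle against trailing pad (+x)
    d=hd-PIV;phi=np.arctan2(d[1],d[0]);r=np.hypot(*d)
    F=o['contact_force'][:2]
    print('t',round(o['time'],2),'a est',round(phi-np.radians(9.3)-.2,3),'r',r.round(1),'yaw err deg',round(np.degrees(yaw-phi)+90,2),'F along tool x (drag +)',round(F@tx,2),'F ty',round(F@ty,2),'Fz',o['contact_force'][2].round(1),'tcp',o['tool_pos'].round(1))
E
python3 -c "
from h import *
lev()"
```

```text
t 23.67 a est 0.575 r 81.9 yaw err deg -0.55 F along tool x (drag +) 0.13 F ty -0.73 Fz 0.1 tcp [520.8 298.5 101.1]
```

Emit:
drive_tool(
  deltas=[
    {"hand": 0.4,"tx": -0.14,"ty": 0.01,"tz": 0,"wx": 0,"wy": 0,"wz": -0.8},
    {"hand": 0.4,"tx": -0.14,"ty": 0.01,"tz": 0,"wx": 0,"wy": 0,"wz": -0.8},
    {"hand": 0.4,"tx": -0.14,"ty": 0.005,"tz": 0,"wx": 0,"wy": 0,"wz": -0.8},
    {"hand": 0.4,"tx": -0.14,"ty": 0.005,"tz": 0,"wx": 0,"wy": 0,"wz": -0.8},
    {"hand": 0.4,"tx": -0.14,"ty": 0.005,"tz": 0,"wx": 0,"wy": 0,"wz": -0.8},
    {"hand": 0.4,"tx": -0.14,"ty": 0.005,"tz": 0,"wx": 0,"wy": 0,"wz": -0.8},
    {"hand": 0.4,"tx": -0.14,"ty": 0.005,"tz": 0,"wx": 0,"wy": 0,"wz": -0.8},
    {"hand": 0.4,"tx": -0.05,"ty": 0,"tz": 0,"wx": 0,"wy": 0,"wz": -0.28},
  ],
)

```text
time: 24.33
tool_pos: [483.7, 313.3, 101.4]
tcp_rot: [3.141, 0.0, -0.132]
contact_force: [2.4, -0.9, -0.3]
grip_width: 27.4
```

```bash
python3 - <<'E'
from h import *
lev()
im=cv2.cvtColor(capture('side'),cv2.COLOR_RGB2BGR)
cv2.imwrite('pics/s10.png',cv2.resize(im[220:340,210:310],None,fx=7,fy=5,interpolation=cv2.INTER_CUBIC))
im=cv2.cvtColor(capture('top'),cv2.COLOR_RGB2BGR)
cv2.imwrite('pics/t10.png',cv2.resize(im[170:260,130:230],None,fx=6,fy=6,interpolation=cv2.INTER_CUBIC))
E
```

```text
t 24.33 a est 1.066 r 83.0 yaw err deg 0.6 F along tool x (drag +) 2.5 F ty 0.61 Fz -0.3 tcp [483.7 313.3 101.4]
```

View pics/s10.png

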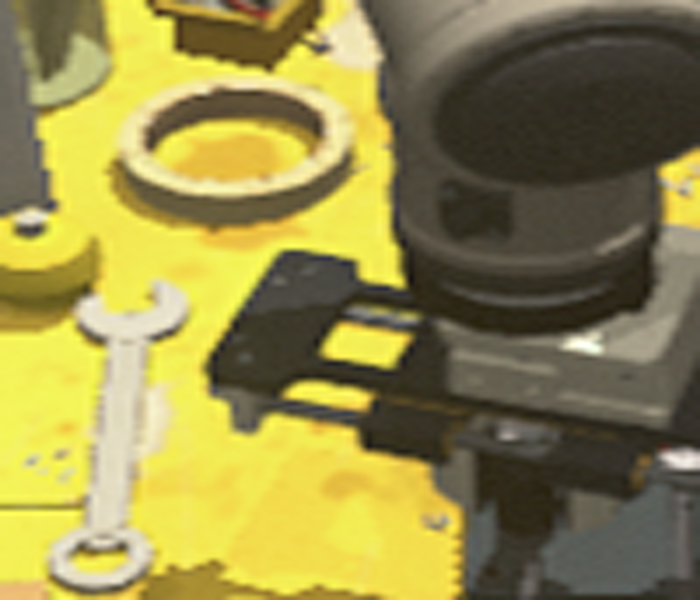

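View pics/t10.png

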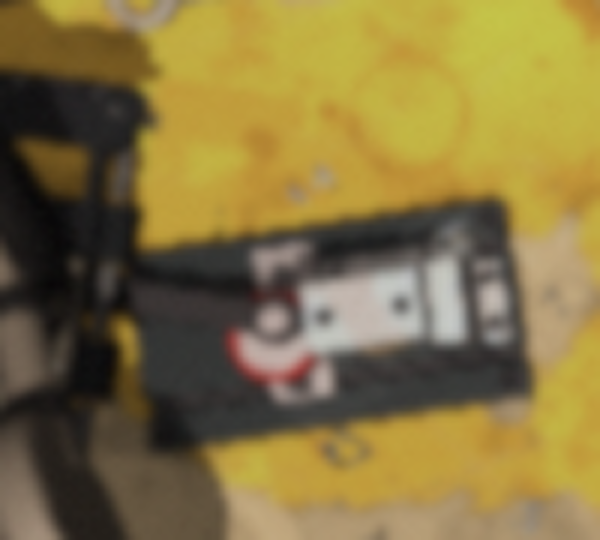

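Emit:
drive_tool(
  deltas=[
    {"hand": 0.4,"tx": -0.105,"ty": 0.03,"tz": 0,"wx": 0,"wy": 0,"wz": -0.6},
    {"hand": 0.4,"tx": -0.105,"ty": 0.03,"tz": 0,"wx": 0,"wy": 0,"wz": -0.6},
    {"hand": 0.4,"tx": -0.105,"ty": 0.003,"tz": 0,"wx": 0,"wy": 0,"wz": -0.6},
    {"hand": 0.4,"tx": -0.07,"ty": 0.003,"tz": 0,"wx": 0,"wy": 0,"wz": -0.4},
    {"hand": 0.4,"tx": 0,"ty": 0,"tz": 0,"wx": 0,"wy": 0,"wz": 0},
  ],
)

```text
time: 24.85
tool_pos: [468.7, 312.3, 101.8]
tcp_rot: [-3.14, -0.001, 0.058]
contact_force: [1.3, 0.3, -0.8]
grip_width: 27.2
```

```bash
python3 -c "
from h import *
lev()"
```

```text
t 24.85 a est 1.249 r 81.7 yaw err deg 0.97 F along tool x (drag +) 1.31 F ty -0.27 Fz -0.8 tcp [468.7 312.3 101.8]
```

Emit:
drive_tool(
  deltas=[
    {"hand": 0.4,"tx": -0.05,"ty": 0.01,"tz": 0,"wx": 0,"wy": 0,"wz": -0.25},
    {"hand": 0.4,"tx": 0,"ty": 0,"tz": 0,"wx": 0,"wy": 0,"wz": 0},
  ],
)

```text
time: 25.02
tool_pos: [466.8, 311.5, 101.7]
tcp_rot: [-3.14, -0.001, 0.08]
contact_force: [1.7, 2.0, -0.3]
grip_width: 27.6
```

Emit:
drive_tool(
  deltas=[
    {"hand": 0.4,"tx": -0.05,"ty": 0.01,"tz": 0,"wx": 0,"wy": 0,"wz": -0.25},
    {"hand": 0.4,"tx": 0,"ty": 0,"tz": 0,"wx": 0,"wy": 0,"wz": 0},
  ],
)

```text
time: 25.18
tool_pos: [464.5, 310.7, 101.6]
tcp_rot: [-3.141, -0.0, 0.103]
contact_force: [2.2, 2.6, -0.2]
grip_width: 27.8
```

Emit:
drive_tool(
  deltas=[
    {"hand": 0.4,"tx": -0.05,"ty": 0.005,"tz": 0,"wx": 0,"wy": 0,"wz": -0.25},
    {"hand": 0.4,"tx": 0,"ty": 0,"tz": 0,"wx": 0,"wy": 0,"wz": 0},
  ],
)

```text
time: 25.35
tool_pos: [462.3, 310.2, 101.5]
tcp_rot: [-3.141, 0.001, 0.126]
contact_force: [2.6, 1.8, -0.1]
grip_width: 27.9
```

Emit:
drive_tool(
  deltas=[
    {"hand": 0.4,"tx": -0.05,"ty": 0.005,"tz": 0,"wx": 0,"wy": 0,"wz": -0.25},
    {"hand": 0.4,"tx": 0,"ty": 0,"tz": 0,"wx": 0,"wy": 0,"wz": 0},
  ],
)

```text
time: 25.52
tool_pos: [460.1, 309.7, 101.5]
tcp_rot: [-3.141, 0.001, 0.148]
contact_force: [2.1, 1.1, 0.4]
grip_width: 27.3
```

```bash
python3 -c "
from h import *
lev()"
```

```text
t 25.52 a est 1.357 r 80.1 yaw err deg -0.02 F along tool x (drag +) 2.23 F ty -0.73 Fz 0.4 tcp [460.1 309.7 101.5]
```

Emit:
drive_tool(
  deltas=[
    {"hand": 0.4,"tx": -0.05,"ty": 0.001,"tz": 0,"wx": 0,"wy": 0,"wz": -0.28},
    {"hand": 0.4,"tx": 0,"ty": 0,"tz": 0,"wx": 0,"wy": 0,"wz": 0},
  ],
)

```text
time: 25.68
tool_pos: [458.1, 309.3, 101.4]
tcp_rot: [-3.142, 0.001, 0.172]
contact_force: [1.6, 1.7, 1.6]
grip_width: 27.3
```

Emit:
drive_tool(
  deltas=[
    {"hand": 0.4,"tx": -0.05,"ty": 0.001,"tz": 0,"wx": 0,"wy": 0,"wz": -0.28},
    {"hand": 0.4,"tx": 0,"ty": 0,"tz": 0,"wx": 0,"wy": 0,"wz": 0},
  ],
)

```text
time: 25.85
tool_pos: [456.2, 308.9, 101.4]
tcp_rot: [-3.142, 0.001, 0.197]
contact_force: [1.7, 1.4, 0.8]
grip_width: 27.4
```

Emit:
drive_tool(
  deltas=[
    {"hand": 0.4,"tx": -0.05,"ty": 0.001,"tz": 0,"wx": 0,"wy": 0,"wz": -0.28},
    {"hand": 0.4,"tx": 0,"ty": 0,"tz": 0,"wx": 0,"wy": 0,"wz": 0},
  ],
)

```text
time: 26.02
tool_pos: [454.2, 308.4, 101.4]
tcp_rot: [-3.142, 0.001, 0.221]
contact_force: [0.6, 0.8, 0.7]
grip_width: 27.3
```

```bash
python3 -c "
from h import *
lev()"
```

```text
t 26.02 a est 1.432 r 80.2 yaw err deg -0.13 F along tool x (drag +) 0.79 F ty -0.6 Fz 0.7 tcp [454.2 308.4 101.4]
```

Emit:
drive_tool(
  deltas=[
    {"hand": 0.4,"tx": -0.05,"ty": 0.001,"tz": 0,"wx": 0,"wy": 0,"wz": -0.28},
    {"hand": 0.4,"tx": 0,"ty": 0,"tz": 0,"wx": 0,"wy": 0,"wz": 0},
  ],
)

```text
time: 26.18
tool_pos: [452.3, 307.9, 101.4]
tcp_rot: [3.142, 0.001, 0.246]
contact_force: [1.1, 0.2, 0.2]
grip_width: 27.5
```

Emit:
drive_tool(
  deltas=[
    {"hand": 0.4,"tx": -0.05,"ty": 0.001,"tz": 0,"wx": 0,"wy": 0,"wz": -0.28},
    {"hand": 0.4,"tx": 0,"ty": 0,"tz": 0,"wx": 0,"wy": 0,"wz": 0},
  ],
)

```text
time: 26.35
tool_pos: [450.5, 307.3, 101.4]
tcp_rot: [3.142, 0.001, 0.27]
contact_force: [1.9, 0.2, 0.2]
grip_width: 27.8
```

Emit:
drive_tool(
  deltas=[
    {"hand": 0.4,"tx": -0.05,"ty": 0.001,"tz": 0,"wx": 0,"wy": 0,"wz": -0.28},
    {"hand": 0.4,"tx": 0,"ty": 0,"tz": 0,"wx": 0,"wy": 0,"wz": 0},
  ],
)

```text
time: 26.52
tool_pos: [448.6, 306.8, 101.4]
tcp_rot: [-3.142, 0.001, 0.295]
contact_force: [2.3, -0.7, 0.3]
grip_width: 28.1
```

```bash
python3 -c "
from h import *
lev()"
```

```text
t 26.52 a est 1.5 r 80.3 yaw err deg 0.19 F along tool x (drag +) 2.04 F ty 1.36 Fz 0.3 tcp [448.6 306.8 101.4]
```

Emit:
drive_tool(
  deltas=[
    {"hand": 0.4,"tx": -0.05,"ty": 0.001,"tz": 0,"wx": 0,"wy": 0,"wz": -0.28},
    {"hand": 0.4,"tx": 0,"ty": 0,"tz": 0,"wx": 0,"wy": 0,"wz": 0},
  ],
)

```text
time: 26.68
tool_pos: [446.7, 306.3, 101.5]
tcp_rot: [-3.141, 0.001, 0.319]
contact_force: [3.0, -1.2, -0.8]
grip_width: 27.5
```

Emit:
drive_tool(
  deltas=[
    {"hand": 0.4,"tx": -0.05,"ty": 0.001,"tz": 0,"wx": 0,"wy": 0,"wz": -0.28},
    {"hand": 0.4,"tx": 0,"ty": 0,"tz": 0,"wx": 0,"wy": 0,"wz": 0},
  ],
)

```text
time: 26.85
tool_pos: [444.7, 305.7, 101.5]
tcp_rot: [-3.141, 0.001, 0.343]
contact_force: [2.2, -0.4, 0.1]
grip_width: 27.6
```

```bash
python3 -c "
from h import *
lev()"
```

```text
t 26.85 a est 1.553 r 80.5 yaw err deg -0.08 F along tool x (drag +) 1.99 F ty 1.11 Fz 0.1 tcp [444.7 305.7 101.5]
```

Emit:
drive_tool(
  deltas=[
    {"hand": 0.4,"tx": -0.05,"ty": 0.003,"tz": 0,"wx": 0,"wy": 0,"wz": -0.28},
    {"hand": 0.4,"tx": 0,"ty": 0,"tz": 0,"wx": 0,"wy": 0,"wz": 0},
  ],
)

```text
time: 27.02
tool_pos: [442.9, 305.0, 101.5]
tcp_rot: [-3.141, 0.001, 0.368]
contact_force: [2.7, -0.5, -0.2]
grip_width: 27.6
```

Emit:
drive_tool(
  deltas=[
    {"hand": 0.4,"tx": -0.05,"ty": 0.003,"tz": 0,"wx": 0,"wy": 0,"wz": -0.28},
    {"hand": 0.4,"tx": 0,"ty": 0,"tz": 0,"wx": 0,"wy": 0,"wz": 0},
  ],
)

```text
time: 27.18
tool_pos: [441.0, 304.2, 101.5]
tcp_rot: [-3.141, 0.001, 0.392]
contact_force: [3.1, -0.7, -1.1]
grip_width: 27.3
```

```bash
python3 -c "
from h import *
lev()"
```

```text
t 27.18 a est 1.605 r 80.6 yaw err deg -0.21 F along tool x (drag +) 2.6 F ty 1.84 Fz -1.1 tcp [441.  304.2 101.5]
```

Emit:
drive_tool(
  deltas=[
    {"hand": 0.4,"tx": -0.05,"ty": 0.003,"tz": 0,"wx": 0,"wy": 0,"wz": -0.28},
    {"hand": 0.4,"tx": 0,"ty": 0,"tz": 0,"wx": 0,"wy": 0,"wz": 0},
  ],
)

```text
time: 27.35
tool_pos: [439.4, 303.4, 101.5]
tcp_rot: [-3.141, 0.0, 0.417]
contact_force: [3.3, 0.2, -0.6]
grip_width: 27.3
```

Emit:
drive_tool(
  deltas=[
    {"hand": 0.4,"tx": -0.05,"ty": 0.003,"tz": 0,"wx": 0,"wy": 0,"wz": -0.28},
    {"hand": 0.4,"tx": 0,"ty": 0,"tz": 0,"wx": 0,"wy": 0,"wz": 0},
  ],
)

```text
time: 27.52
tool_pos: [438.3, 302.7, 101.5]
tcp_rot: [-3.141, -0.001, 0.441]
contact_force: [6.1, 2.0, -4.4]
grip_width: 27.9
```

```bash
python3 - <<'E'
from h import *
lev()
im=cv2.cvtColor(capture('top'),cv2.COLOR_RGB2BGR)
cv2.imwrite('pics/t11.png',cv2.resize(im[170:260,130:230],None,fx=6,fy=6,interpolation=cv2.INTER_CUBIC))
E
```

```text
t 27.52 a est 1.64 r 80.5 yaw err deg 0.57 F along tool x (drag +) 6.39 F ty 0.84 Fz -4.4 tcp [438.3 302.7 101.5]
```

View pics/t11.png

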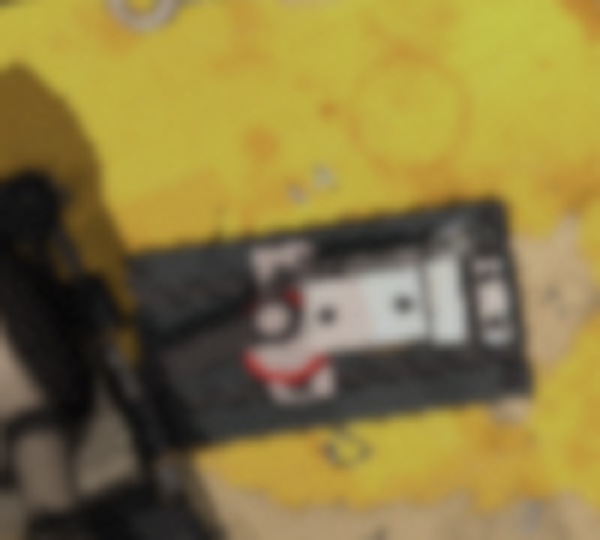

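Emit:
drive_tool(
  deltas=[
    {"hand": 0.4,"tx": 0,"ty": 0,"tz": 0,"wx": 0,"wy": 0,"wz": 0},
  ],
)

```text
time: 27.65
tool_pos: [438.3, 302.7, 101.5]
tcp_rot: [-3.141, -0.001, 0.44]
contact_force: [6.4, 1.5, -3.3]
grip_width: 27.6
```

```bash
python3 -c "
from h import *
lev()"
```

```text
t 27.65 a est 1.641 r 80.5 yaw err deg 0.41 F along tool x (drag +) 6.42 F ty 1.36 Fz -3.3 tcp [438.3 302.7 101.5]
```

Emit:
drive_tool(
  deltas=[
    {"hand": 0.4,"tx": -0.02,"ty": 0,"tz": 0,"wx": 0,"wy": 0,"wz": 0},
    {"hand": 0.4,"tx": 0,"ty": 0,"tz": 0,"wx": 0,"wy": 0,"wz": 0},
  ],
)

```text
time: 27.82
tool_pos: [438.0, 302.6, 101.5]
tcp_rot: [-3.141, -0.002, 0.44]
contact_force: [6.9, 3.1, -4.4]
grip_width: 28.2
```

```bash
python3 -c "
from h import *
lev()"
```

```text
t 27.82 a est 1.641 r 80.6 yaw err deg 0.42 F along tool x (drag +) 7.55 F ty 0.14 Fz -4.4 tcp [438.  302.6 101.5]
```

Emit:
drive_tool(
  deltas=[
    {"hand": 0.4,"tx": -0.02,"ty": 0,"tz": 0,"wx": 0,"wy": 0,"wz": 0},
    {"hand": 0.4,"tx": 0,"ty": 0,"tz": 0,"wx": 0,"wy": 0,"wz": 0},
  ],
)

```text
time: 27.98
tool_pos: [437.8, 302.6, 101.5]
tcp_rot: [-3.141, -0.004, 0.44]
contact_force: [9.4, 4.1, -6.0]
grip_width: 27.7
```

```bash
python3 -c "
from h import *
lev()"
```

```text
t 27.98 a est 1.647 r 80.6 yaw err deg 0.05 F along tool x (drag +) 10.28 F ty 0.34 Fz -6.0 tcp [437.8 302.6 101.5]
```

Emit:
drive_tool(
  deltas=[
    {"hand": 0.4,"tx": 0.04,"ty": 0,"tz": 0,"wx": 0,"wy": 0,"wz": 0},
    {"hand": 0.4,"tx": 0,"ty": 0,"tz": 0,"wx": 0,"wy": 0,"wz": 0},
  ],
)

```text
time: 28.15
tool_pos: [438.1, 302.7, 101.5]
tcp_rot: [-3.141, -0.0, 0.44]
contact_force: [5.2, 1.4, -2.1]
grip_width: 27.7
```

Emit:
drive_tool(
  deltas=[
    {"hand": 0.4,"tx": 0.04,"ty": 0,"tz": 0,"wx": 0,"wy": 0,"wz": 0},
    {"hand": 0.4,"tx": 0,"ty": 0,"tz": 0,"wx": 0,"wy": 0,"wz": 0},
  ],
)

```text
time: 28.32
tool_pos: [438.4, 302.9, 101.2]
tcp_rot: [-3.141, 0.002, 0.44]
contact_force: [1.7, 0.9, 0.2]
grip_width: 27.6
```

```bash
python3 -c "
from h import *
lev()"
```

```text
t 28.32 a est 1.639 r 80.6 yaw err deg 0.54 F along tool x (drag +) 1.94 F ty -0.06 Fz 0.2 tcp [438.4 302.9 101.2]
```

Emit:
drive_tool(
  deltas=[
    {"hand": 0.4,"tx": 0.04,"ty": 0,"tz": 0,"wx": 0,"wy": 0,"wz": 0},
    {"hand": 0.4,"tx": 0,"ty": 0,"tz": 0,"wx": 0,"wy": 0,"wz": 0},
  ],
)

```text
time: 28.48
tool_pos: [440.1, 303.6, 101.3]
tcp_rot: [-3.141, 0.002, 0.439]
contact_force: [0.5, -0.1, 0.2]
grip_width: 27.6
```

Emit:
drive_tool(
  deltas=[
    {"hand": 0.4,"tx": 0.03,"ty": 0,"tz": 0,"wx": 0,"wy": 0,"wz": 0},
    {"hand": 0.4,"tx": 0,"ty": 0,"tz": 0,"wx": 0,"wy": 0,"wz": 0},
  ],
)

```text
time: 28.65
tool_pos: [441.6, 304.2, 101.4]
tcp_rot: [-3.141, 0.001, 0.439]
contact_force: [0.1, -0.3, -0.2]
grip_width: 27.6
```

Emit:
drive_tool(
  deltas=[
    {"hand": -0.2,"tx": 0,"ty": 0,"tz": 0,"wx": 0,"wy": 0,"wz": 0},
    {"hand": -0.2,"tx": 0,"ty": 0,"tz": 0,"wx": 0,"wy": 0,"wz": 0},
    {"hand": -0.2,"tx": 0,"ty": 0,"tz": 0,"wx": 0,"wy": 0,"wz": 0},
    {"hand": -0.2,"tx": 0,"ty": 0,"tz": 0,"wx": 0,"wy": 0,"wz": 0},
    {"hand": -0.2,"tx": 0,"ty": 0,"tz": -0.3,"wx": 0,"wy": 0,"wz": 0},
    {"hand": -0.2,"tx": 0,"ty": 0,"tz": -0.5,"wx": 0,"wy": 0,"wz": 0},
    {"hand": -0.2,"tx": 0,"ty": 0,"tz": -0.7,"wx": 0,"wy": 0,"wz": 0},
    {"hand": -0.2,"tx": 0,"ty": 0,"tz": -0.7,"wx": 0,"wy": 0,"wz": 0},
    {"hand": -0.2,"tx": 0,"ty": 0,"tz": -0.7,"wx": 0,"wy": 0,"wz": 0},
    {"hand": -0.2,"tx": 0,"ty": 0,"tz": -0.5,"wx": 0,"wy": 0,"wz": 0},
    {"hand": -0.2,"tx": -0.5,"ty": -0.5,"tz": 0,"wx": 0,"wy": 0,"wz": 0},
    {"hand": -0.2,"tx": -0.5,"ty": -0.8,"tz": 0,"wx": 0,"wy": 0,"wz": 0},
    {"hand": -0.2,"tx": -0.5,"ty": -0.8,"tz": 0,"wx": 0,"wy": 0,"wz": 0},
    {"hand": -0.2,"tx": 0,"ty": -0.5,"tz": 0,"wx": 0,"wy": 0,"wz": 0},
    {"hand": -0.2,"tx": 0,"ty": 0,"tz": 0,"wx": 0,"wy": 0,"wz": 0},
  ],
)

```text
time: 29.9
tool_pos: [340.9, 375.2, 238.0]
tcp_rot: [-3.14, -0.0, 0.443]
contact_force: [0.2, -0.5, 0.2]
grip_width: 55.4
```

```bash
python3 - <<'E'
from h import *
rel([440,300,200],25)
S=cv2.cvtColor(capture('side'),cv2.COLOR_RGB2BGR)
cv2.imwrite('pics/s12f.png',S)
cv2.imwrite('pics/s12.png',cv2.resize(S[220:350,230:340],None,fx=6,fy=4.5,interpolation=cv2.INTER_CUBIC))
T=cv2.cvtColor(capture('top'),cv2.COLOR_RGB2BGR)
cv2.imwrite('pics/t12f.png',T)
cv2.imwrite('pics/t12.png',cv2.resize(T[170:260,130:230],None,fx=6,fy=6,interpolation=cv2.INTER_CUBIC))
print('block top T',blob(T,lambda h,s,v:(s<70)&(v>125),(179,211,202,230),'top',106)[:2])
E
```

```text
t 29.9 pos [340.9 375.2 238. ] rot [-1.7989e+02 -1.0000e-02  2.5380e+01] F [ 0.2 -0.5  0.2] w 55.4 q6 0.24
shift rows [1.432 2.762 0.944] turn rows [-0.021 -0.003  0.076]
block top T (((477.6307373046875, 183.76438903808594), (37.37588882446289, 69.83785247802734), 10.232181549072266), array([190.34718876, 221.35963855]))
```

View pics/s12.png

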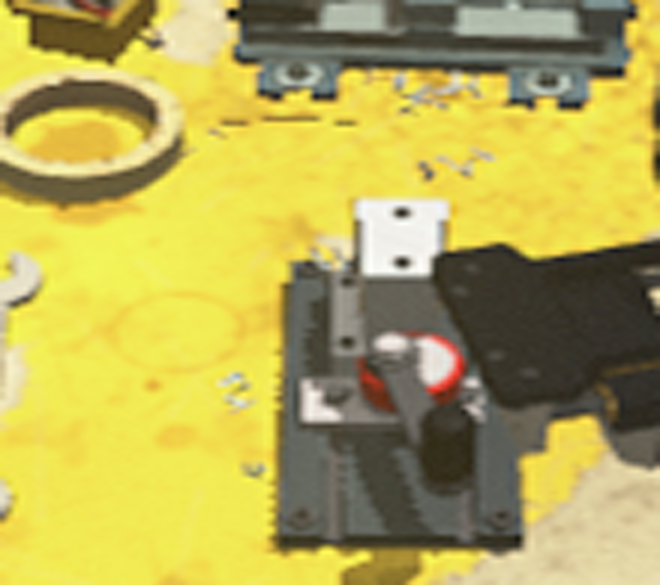

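View pics/t12.png

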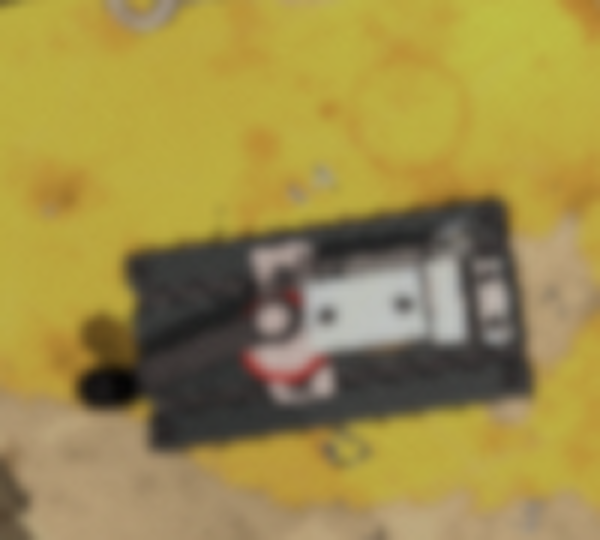

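```bash
python3 - <<'E'
from h import *
h=cast('top',[[147.3,234.2]],119)[0][:2]+[1.1,-1]; d=h-PIV
print(h,np.hypot(*d),'a',np.arctan2(d[1],d[0])-np.radians(9.3)-.2)
print(get_obs()['dq'].round(3), get_obs()['contact_force'])
close_job()
E
```

```text
[441.50982947 297.09094527] 74.09081461761222 a 1.6714607061904994
[-0.033  0.004  0.001 -0.006 -0.    -0.005] [ 0.98662465 -0.14882527 -0.06289048]
the job is handed in; nothing more can be done
```

The raw block is standing in the cam fixture, clamped snugly between the cam and the end stop. I handed the job in at about 30 s of the 72 s allowed.

**What I did:** I gripped the block by its narrow sides (54 mm), lifted it out of the rack and stood it on the bare bench. I then took a new grip across the broad faces (32 mm) and lowered it into the fixture. I pressed it back against the fence (about 8 N), down on the base plate (about 9 N) and along to the end stop (about 12 N), then let go. Finally I pushed the lever round with the handle loosely between the fingers. The drag was about 2 N until the cam met the block at about 1.63 rad.

**Last checks:**
- **Lever:** I stopped pushing when the drag reached 10.3 N, inside the 5 to 12 N range. As I backed off, the lever sprang back no more than about 0.01 rad, which is roughly 1 N. I did not push again to confirm the drag afterwards.
- **Block:** the last pictures show it upright and square, against the stop and alongside the fence. The robot was clear and reading almost no contact force. I did not check how far the camera's position for the block agreed with touch, because that mask took in extra area.
- **Disagreements:** my rough image check put the lever at 1.67 rad, against 1.64 rad measured by touch. It also put the handle 74 mm from the pivot when it should be 80 mm, so I trusted the touch reading. Camera and touch differed by about 1 mm on the fixture position, and I used the touch values.
- **Painted blocks:** I never touched them after the lift, and they were still in the rack in the pictures taken just after it. I took no close-up of the rack at the end.

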